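Screw the cap onto the tiered bento

TASK

Take the steel screw cap off the sloping drying stand, set it level on the neck of the tiered bento, and if it does not sink in at once turn it backwards (anticlockwise seen from above) until you feel it drop into the thread. Then screw it down clockwise until it stops, fully home and level, and let go; leave the other things on the table standing where they are.

Things in the scene. Friction and masses are not known exactly. Their poses are not given: they have to be found in the camera images.
- cap: Round steel screw cap, about 130 g. Origin: centre of the underside; z: its axis, out through the knob. Skirt 64 mm across (58 inside), 24 mm high. At the skirt's lower edge three inward lugs every 120 degrees, 3 mm high, reaching in to 24 mm from the axis. It starts on the sloping stand, knob outward, resting against two pegs, its axis 30 degrees from vertical.
- knob (a point): Centre of the top of the cap's knob, 50 mm above the cap's underside. The knob is round, fluted, 36 mm across, and runs from 24 to 50 mm above the cap's underside: grip it there.
- stand: Light wooden drying stand, fixed, foot 120 x 108 mm. Origin: centre of its foot at table height; z up. Its board faces its +x side (away from the robot, turned up to 0.35 rad) and slopes 30 degrees, low edge at +x; the cap's underside centre rests 50 mm above the origin, against two pegs 10 mm high.
- bento: Round steel bento of two stacked tiers on a rubber foot, 113 mm across (123 over two side clips), body top 103 mm above the table; held fast, it neither slides nor turns. Origin: centre of its foot; z up. On its top an open screw neck with a three-start right-handed thread. Its yaw does not tell where the thread starts: that differs every time and must be felt.
- neck_top (a point): Neck's axis at the height of the top of the thread, 118 mm above the table. Cap's underside relative to it: 0 to -4 mm while the lugs ride on the thread, about -7 mm (-6 to -7.8) once dropped into the starts, -10.8 mm fully home. Once dropped in, clockwise turning lowers the cap 2.7 mm per rad, over 1.4 to 1.65 rad, to a hard stop. Thread 54 mm across.
- neck_lip (a point): Neck's axis at its lip, 124 mm above the table. The lip is 38 mm across, widening to 44 mm 4 mm lower; the cap has 2 mm sideways play. Anticlockwise the lugs ride up the thread and drop off its end, at most 2.1 rad on; the gap has 0.22 rad of free play, then blocks. Clockwise on top of the thread the cap jams against a stop and does not go in.
- tumbler: Glass tumbler, 68 mm across, 110 mm high, upright, bystander. Origin: centre of its underside.
- ramekin: White ceramic ramekin, 72 mm across, 40 mm high, bystander. Origin: centre of its underside.
- spoon: Pink plastic spoon, 150 mm long, lying flat, bystander. Origin: its underside, at mid-length.
- pot: Lime green clip-on lid pot, 92 x 129 mm, 60 mm high, bystander. Origin: centre of its underside.
- mug: Blue ceramic mug, 80 mm across, 90 mm high, bystander. Origin: centre of its underside.
- shaker: Small clear salt shaker, 40 mm across, 75 mm high, bystander. Origin: centre of its underside.
- case: Wooden chopstick case, 215 x 30 x 20 mm, lying flat, bystander. Origin: centre of its underside; x along its length.
There are look-alikes about, which are no part of the job. What is shaped like the cap but blue is not meant.

How it is judged:
By the outcome, as a careful person would: the job done as asked, in the order asked, and still so for the second after the job is handed in, with the robot touching nothing.
It also fails if it takes over 58 s, if anything falls off the work surface, if the arm or the gripper's body presses on something with over 40 N, if the wrist force passes 120 N, or if a joint passes its speed limit or range.

ROBOT

A 6-joint arm with a two-finger parallel gripper is mounted at the origin on the work surface. World frame = base frame: x ahead of the robot, y to its left, z up, the work surface at z = 0. Lengths are in m, angles in degrees, forces in N, time in s.
With the tool pointing down it reaches from about 0.4 to 0.825 m from the base axis. Payload 7 kg.
Tool frame: the origin (TCP) lies midway between the tips of the shut fingers; the grasp point (between the pads) lies 19 mm behind it; x points along the fingers, z is the direction in which the jaws open and shut, and the axes are right-handed (so a half turn about x gives the same grasp; the last joint's range is limited). The gripper opens to 88 mm and grips with 3 to 60 N. Pads are 19 mm wide; open, the fingers measure 130 mm over their backs; the gripper's body (78 mm by 193 mm) begins 47 mm behind the grasp point.
Start: joints at [84.517, 20.546, 0.682, 0, -70.136, -16.507], TCP at [0.253, 0.626, 0.187] pointing down, gripper open.
Joint ranges: [-176.03, 176.03], [-82.01, 121.73], [-58.28, 71.71], [-173.87, 95.51], [-174.79, -0.11], [-173.66, 173.66]. Speed limits (degrees/s): [136.94, 136.94, 172.46, 180, 180, 180].

INTERFACE

Orientations are given as [roll, pitch, yaw] about the fixed x, y, z axes, in that order (R = Rz(yaw) Ry(pitch) Rx(roll)).
In Python, from plant import ctrl gives the robot as it stands.
- The arm moves only by the tool servo_tool, never from a script. Its argument "motion" is a list of rows, each an object with "offset": the shift along the tool's x, y, z in m, a list of three; "roll": the turn about the tool's x in degrees; "claw": the opening, from -1 (shut) to 1 (fully open), so that 0 is half open. In form: [{"offset": [x, y, z], "roll": roll, "claw": claw}, ...]. A call has 1 to 12 rows; each row shifts and turns the commanded pose from where the row before left it, along the tool's axes as they then stand; what a row does not reach is not made up. A row lasts 1/8 s, in which the tool goes at most 62.5 mm and 10.7 degrees, less where a joint would pass 70% of its speed; a pose out of reach is approached as far as the arm can. A call is refused whole if a number of a shift passes 0.0625 or a number of a turn 10.7, either way. A call with a gripper value outside its range is refused whole. The fingers move at their own pace and stop on an object; the grip force is fixed at half the most. Time passes only in rows, so rows that do not move let the fingers close. It gives the time, the measured TCP pose, the force and the opening at its end, in the units of the state.
- ctrl.get_obs(): the state, without advancing time (a new reading comes with each control period).
- ctrl.snapshot(name): name is "scene" or "top" or "wrist"; returns a dict with "frame" (420x560x3 uint8, blue, green, red), "z_map" (420x560 float32, m along the optical axis (not along the pixel's ray), 0 where there is no reading), "mtx" (3x3 intrinsics, pixels), "extrinsics" (4x4, takes a point from camera to world coordinates). Camera axes: x right, y up, looking along -z (the intrinsics and any distortion apply to the point x, -y, -z); pixel columns grow to the right and rows downward; lengths in m; the calibration is good to about 2 mm. A picture is of the moment at which its call begins.
- ctrl.close_job(): hands the job in, once; it reports no verdict.
The state is a dict: "clock": time; "joint_pos": joint angles; "qvel": joint speeds; "tau": joint torques, N m; "tool_pos": TCP position; "orientation": TCP orientation; "force": force on the tool from outside, world axes, zero at the start; "moment": the same for the moment, N m; "opening": finger opening in m.
Only numpy, scipy, OpenCV 4.12 (cv2) and the standard library are available. Lean on these libraries where they do the work, as an engineer would, in place of code of your own. Each camera call takes 0.05 s, during which the arm holds its last target.

## Working session

There is one attempt and no reset: what is moved stays moved. The work goes in short steps, Python scripts to look and compute and a tool call to move; the robot and the scene stay as the last step left them, time stands still between calls to the robot, and variables do not carry over. Pictures are saved under pics/ and viewed, and the job is handed in when it is done.

Besides the shell and the picture viewer there is one more tool, called after "Call:" by a JSON object that holds its "op" and its "data", one argument or row to a line. servo_tool: Moves the arm, as the interface text tells. Its arguments: {"type":"object","properties":{"motion":{"type":"array"}},"required":["motion"]}

```bash
ls; mkdir -p pics; python3 - <<'E'
from plant import ctrl
import cv2, pickle
print(ctrl.get_obs())
for n in ["scene","top","wrist"]:
    s=ctrl.snapshot(n); cv2.imwrite(f"pics/{n}0.png",s["frame"]); pickle.dump(s,open(f"pics/{n}0.pkl","wb")); print(n,s["mtx"],s["extrinsics"])
E
```

```text
pics
{'clock': 0.0, 'joint_pos': array([ 8.45164125e+01,  2.05918650e+01,  6.33498125e-01, -2.02364270e-02,
       -7.01360793e+01, -1.65069557e+01]), 'qvel': array([ 0.05942946, -0.02254388, -0.006572  , -0.02680185,  0.04113526,
       -0.10246373]), 'tau': array([ 2.09843631e-03, -5.82705474e+01,  2.93064952e+01,  6.99726373e+00,
        7.04070000e-03, -1.56944425e-04]), 'tool_pos': array([0.25257679, 0.62535851, 0.18601544]), 'orientation': array([   5.12028668,   89.90365636, -106.87714835]), 'force': array([-0.04255221,  0.56613356,  0.6024057 ]), 'moment': array([-0.04141588,  0.06333737, -0.05536703]), 'opening': 0.08766856276532477}
scene [[492.46512577   0.         275.07758894]
 [  0.         492.46512577 205.93916874]
 [  0.           0.           1.        ]] [[ 0.60858299 -0.45648461  0.64903664  1.42529474]
 [ 0.79332294  0.36683118 -0.48587405 -0.64402067]
 [-0.01629285  0.81059034  0.58538692  0.8918597 ]
 [ 0.          0.          0.          1.        ]]
top [[401.85346143   0.         277.69028353]
 [  0.         401.85346143 211.8174253 ]
 [  0.           0.           1.        ]] [[-0.00624501  0.99781415 -0.065787    0.46094273]
 [-0.99985794 -0.00726069 -0.01521123 -0.0235935 ]
 [-0.01565564  0.06568266  0.99771774  1.31418676]
 [ 0.          0.          0.          1.        ]]
wrist [[339.29689195   0.         275.25331386]
 [  0.         339.29689195 209.28458927]
 [  0.           0.           1.        ]] [[-0.37472909  0.89284123  0.24982524  0.32013097]
 [-0.92713146 -0.36154092 -0.09856685  0.59931362]
 [ 0.0023175  -0.2685567   0.96326109  0.3832976 ]
 [ 0.          0.          0.          1.        ]]
```

View pics/scene0.png

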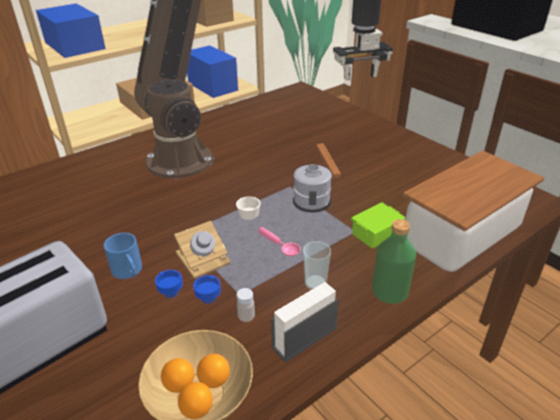

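View pics/top0.png

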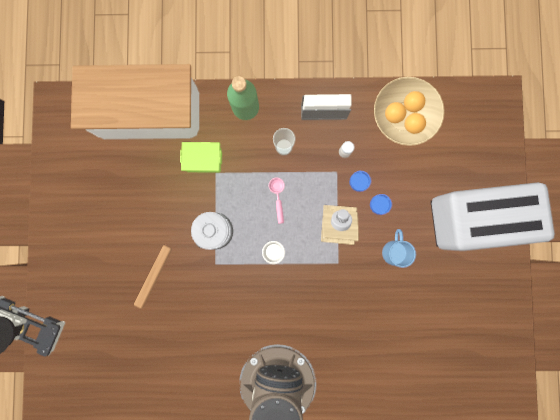

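View pics/wrist0.png

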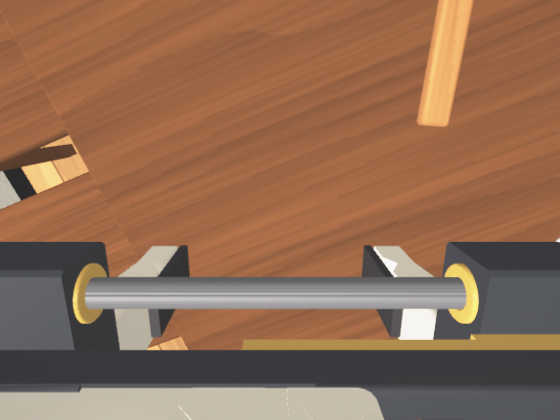

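```bash
python3 - <<'E'
import cv2,numpy as np
s=cv2.imread("pics/scene0.png");t=cv2.imread("pics/top0.png")
def c(im,x,y,w=36,h=36): return cv2.resize(im[y-h:y+h,x-w:x+w],(390,290*1),interpolation=cv2.INTER_CUBIC)
a=np.vstack([np.hstack([c(s,203,248,40,30),c(s,312,187,40,30)]),np.hstack([c(t,341,222,40,30),c(t,210,231,40,30)])])
cv2.imwrite("pics/crop1.png",a)
E
```

```text
(no output)
```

View pics/crop1.png

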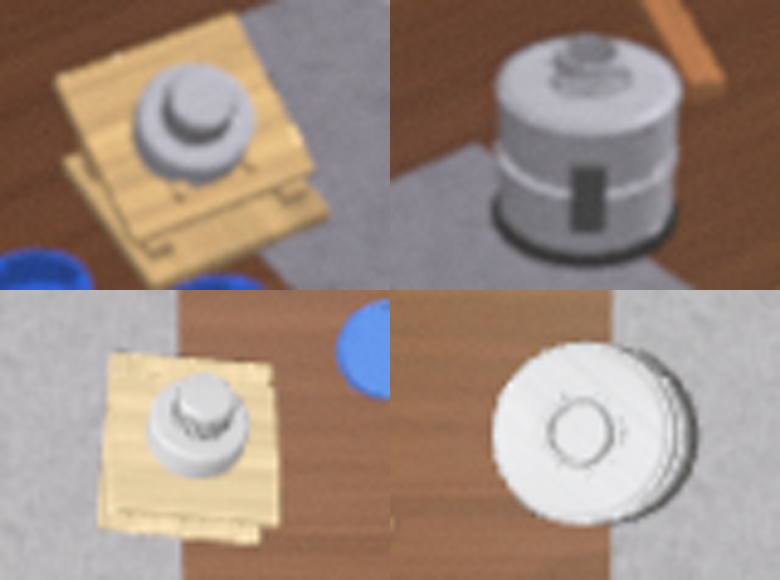

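```bash
cat > h.py <<'E'
import numpy as np, cv2, pickle
from scipy.spatial.transform import Rotation as R
def cloud(s):
    z=s["z_map"]; K=s["mtx"]; T=s["extrinsics"]
    v,u=np.mgrid[0:z.shape[0],0:z.shape[1]]
    x=(u-K[0,2])/K[0,0]*z; y=(v-K[1,2])/K[1,1]*z
    P=np.stack([x,-y,-z],-1)
    W=P@T[:3,:3].T+T[:3,3]; W[z<=0]=np.nan
    return W
def ray(s,u,v,zp):
    K=s["mtx"];T=s["extrinsics"]
    d=T[:3,:3]@np.array([(u-K[0,2])/K[0,0],-(v-K[1,2])/K[1,1],-1]); o=T[:3,3]
    return o+d*(zp-o[2])/d[2]
def proj(s,p):
    K=s["mtx"];T=s["extrinsics"]
    c=T[:3,:3].T@(np.asarray(p)-T[:3,3]); z=-c[2]
    return np.array([K[0,0]*c[0]/z+K[0,2],K[1,1]*(-c[1])/z+K[1,2]])
E
python3 - <<'E'
from h import *
for n,bs,bb in (("top",(320,205,362,246),(188,208,236,254)),("scene",(170,222,232,276),(290,160,335,212))):
    s=pickle.load(open(f"pics/{n}0.pkl","rb")); W=cloud(s)
    hsv=cv2.cvtColor(s["frame"],cv2.COLOR_BGR2HSV)
    # table check
    x0,y0,x1,y1=bs; P=W[y0:y1,x0:x1].reshape(-1,3); S=hsv[y0:y1,x0:x1,1].ravel()
    m=np.isfinite(P[:,2])&(P[:,2]>0.03)
    w=P[m&(S>50)]; c=P[m&(S<40)&(P[:,2]>0.05)]
    print(n,"wood",w.mean(0),"cap",c.mean(0),c.max(0),len(c))
    # board plane
    A=np.c_[w[:,:2],np.ones(len(w))]; co=np.linalg.lstsq(A,w[:,2],rcond=None)[0]
    for _ in range(5):
        r=np.abs(A@co-w[:,2]); k=r<np.maximum(0.004,np.median(r)); co=np.linalg.lstsq(A[k],w[k,2],rcond=None)[0]
    nn=np.array([-co[0],-co[1],1]);nn/=np.linalg.norm(nn); print(" board normal",nn,np.degrees(np.arccos(nn[2])),np.degrees(np.arctan2(nn[1],nn[0])),k.sum(), "resid",np.std((A@co-w[:,2])[k]))
    # cap heights along normal
    h=(c-np.array([*w[k].mean(0)[:2],A[k].mean(0)@co]))@nn
    top=c[h>h.max()-0.008]; print(" hmax",h.max(),"knob top",top.mean(0),len(top), np.percentile(h,[50,90,98]))
    x0,y0,x1,y1=bb; P=W[y0:y1,x0:x1].reshape(-1,3); P=P[np.isfinite(P[:,2])]
    b=P[P[:,2]>0.09]; print(" bento",b.mean(0),(b.max(0)+b.min(0))/2,b.max(0)-b.min(0),b[:,2].max()); l=P[P[:,2]>0.114]; print(" lip",l.mean(0),(l.max(0)+l.min(0))/2,len(l))
E
```

```text
top wood [ 0.49200733 -0.19692329  0.06054598] cap [ 0.51585973 -0.19882646  0.08050061] [ 0.54928762 -0.16938946  0.10234501] 365
 board normal [ 0.48740103 -0.04386116  0.87207594] 29.29921974249892 -5.1421892228416555 521 resid 0.0018686365153877287
 hmax 0.05448735330215917 knob top [ 0.53417669 -0.20223098  0.09378819] 94 [0.02506006 0.05002357 0.05234111]
 bento [0.48737514 0.20215415 0.10484698] [0.48761471 0.20338208 0.11028176] [0.10930834 0.1099309  0.03640174] 0.12848263631408985
 lip [0.48747197 0.20190178 0.11982201] [0.48845204 0.20336237 0.12138553] 124
scene wood [ 0.50855942 -0.21450862  0.0549458 ] cap [ 0.53137005 -0.21090067  0.07688796] [ 0.55194128 -0.14443854  0.10459544] 458
 board normal [ 0.48380823 -0.03918348  0.87429643] 29.038182223973962 -4.630261926316336 765 resid 0.00203146326854141
 hmax 0.05440540179877043 knob top [ 0.5373572  -0.20675135  0.09389446] 138 [0.02558504 0.05017042 0.05259807]
 bento [0.50078067 0.19011119 0.10655506] [0.48810017 0.19926448 0.10864794] [0.11617063 0.1127779  0.03717538] 0.1272356294174405
 lip [0.49201574 0.19695925 0.12026561] [0.48991657 0.19952607 0.12067307] 134
```

```bash
python3 - <<'E'
from h import *
from plant import ctrl
o=ctrl.get_obs(); r=R.from_euler('xyz',o["orientation"],degrees=True).as_matrix(); print(r.round(4))
zz=r[:,2]; print("jaw heading",np.degrees(np.arctan2(zz[1],zz[0])))
d=np.array([0.533,-0.203,0.25])-o["tool_pos"]; print(r.T@d)
E
```

```text
[[-3.000e-04  9.272e-01 -3.745e-01]
 [-1.200e-03 -3.745e-01 -9.272e-01]
 [-1.000e+00  1.000e-04  1.200e-03]]
jaw heading -111.99213303003584
[-0.06284861  0.57025299  0.66330647]
```

Call:
{"op": "servo_tool", "data": {
  "motion": [
    {"offset": [-0.04, 0.02, 0.03], "roll": 0, "claw": 1},
    {"offset": [-0.023, 0.035, 0.04], "roll": 0, "claw": 1},
    {"offset": [0, 0.04, 0.046], "roll": 0, "claw": 1},
    {"offset": [0, 0.04, 0.046], "roll": 0, "claw": 1},
    {"offset": [0, 0.04, 0.046], "roll": 0, "claw": 1},
    {"offset": [0, 0.04, 0.046], "roll": 0, "claw": 1},
    {"offset": [0, 0.04, 0.046], "roll": 0, "claw": 1},
    {"offset": [0, 0.04, 0.046], "roll": 0, "claw": 1},
    {"offset": [0, 0.04, 0.046], "roll": 0, "claw": 1},
    {"offset": [0, 0.04, 0.046], "roll": 0, "claw": 1},
    {"offset": [0, 0.04, 0.046], "roll": 0, "claw": 1},
    {"offset": [0, 0.04, 0.046], "roll": 0, "claw": 1}
  ]
}}

```text
clock: 1.65
tool_pos: [0.4764, -0.0379, 0.2502]
orientation: [138.9, 90.0, 26.9]
force: [1.2, 1.2, 0.8]
opening: 0.0879
```

```bash
cat >> h.py <<'E'
def st(target=None,head=None):
    from plant import ctrl
    o=ctrl.get_obs(); r=R.from_euler('xyz',o["orientation"],degrees=True).as_matrix()
    h=np.degrees(np.arctan2(r[1,2],r[0,2]))
    print("t",round(o["clock"],2),"tcp",o["tool_pos"].round(4),"head",h.round(2),"q",o["joint_pos"].round(1),"F",o["force"].round(1),"M",o["moment"].round(2),"op",round(o["opening"],4),"xdir",r[:,0].round(4))
    if target is not None: print("tool delta",(r.T@(np.array(target)-o["tool_pos"])).round(4))
    if head is not None: print("roll",(h-head+180)%360-180)
    return o,r
def snap(n,f):
    from plant import ctrl
    s=ctrl.snapshot(n); cv2.imwrite(f"pics/{f}.png",s["frame"]); pickle.dump(s,open(f"pics/{f}.pkl","wb")); return s
E
python3 -c "
from h import *
st([0.533,-0.203,0.25],85)"
```

```text
t 1.65 tcp [ 0.4764 -0.0379  0.2502] head -111.98 q [ 19.1  -0.6 -17.3  -0.  -73.3  48.9] F [1.2 1.2 0.8] M [ 0.16 -0.19  0.04] op 0.0879 xdir [ 6.e-04  3.e-04 -1.e+00]
tool delta [0.0002 0.1143 0.1319]
roll 163.02232142819275
```

Call:
{"op": "servo_tool", "data": {
  "motion": [
    {"offset": [0, 0.038, 0.044], "roll": 0, "claw": 1},
    {"offset": [0, 0.038, 0.044], "roll": 0, "claw": 1},
    {"offset": [0, 0.038, 0.044], "roll": 0, "claw": 1},
    {"offset": [0, 0, 0], "roll": -8.5, "claw": 1},
    {"offset": [0, 0, 0], "roll": -8.5, "claw": 1},
    {"offset": [0, 0, 0], "roll": 0, "claw": 1}
  ]
}}

```text
clock: 2.4
tool_pos: [0.5323, -0.2012, 0.2496]
orientation: [-96.7, 90.0, 168.2]
force: [-0.2, -0.5, 0.1]
opening: 0.0876
```

```bash
python3 -c "
from h import *
o,r=st([0.533,-0.203,0.25],-95)
s=snap('wrist','w1')
print(proj(s,[0.535,-0.203,0.094]),proj(s,o['tool_pos']),s['extrinsics'])"
```

```text
t 2.4 tcp [ 0.5323 -0.2012  0.2496] head -95.08 q [ -1.    8.6  -7.2  -0.  -74.2  85.9] F [-0.2 -0.5  0.1] M [-0.04  0.    0.03] op 0.0876 xdir [-7.e-04  1.e-04 -1.e+00]
tool delta [-0.0004  0.0009  0.0017]
roll -0.0776604723237142
[277.16087566 182.98744044] [276.14933677 236.74023653] [[-8.86951855e-02  9.59176336e-01  2.68540353e-01  6.04796260e-01]
 [-9.96058744e-01 -8.55134382e-02 -2.35463634e-02 -2.07057582e-01]
 [ 3.78694289e-04 -2.69570416e-01  9.62980606e-01  4.46702532e-01]
 [ 0.00000000e+00  0.00000000e+00  0.00000000e+00  1.00000000e+00]]
```

View pics/w1.png

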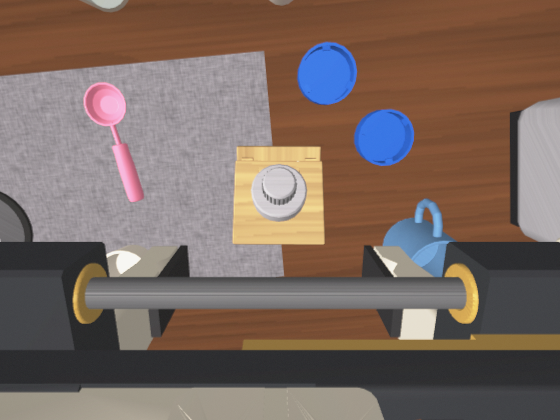

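The wrist picture shows the steel cap on the wooden stand at (279,190), with its knob top at (279,184). The two blue look-alikes are at (327,73) and (384,137) and lie flat on the table, so they aren't the cap. I'll refine the cap pose and confirm it in a crop.

```bash
python3 - <<'E'
from h import *
s=pickle.load(open("pics/w1.pkl","rb")); W=cloud(s); f=s["frame"]
hsv=cv2.cvtColor(f,cv2.COLOR_BGR2HSV)
x0,y0,x1,y1=232,146,326,245
P=W[y0:y1,x0:x1].reshape(-1,3); S=hsv[y0:y1,x0:x1,1].ravel()
k0=(P[:,2]>0.02)
w=P[k0&(S>60)&(P[:,2]>0.03)]; A=np.c_[w[:,:2],np.ones(len(w))]; co=np.linalg.lstsq(A,w[:,2],rcond=None)[0]
for _ in range(8):
    r=np.abs(A@co-w[:,2]); k=r<max(0.003,np.median(r)); co=np.linalg.lstsq(A[k],w[k,2],rcond=None)[0]
n=np.array([-co[0],-co[1],1]); n/=np.linalg.norm(n); print("n",n,np.degrees([np.arccos(n[2]),np.arctan2(n[1],n[0])]))
p0=np.array([0.5,-0.2,co@[0.5,-0.2,1]])
c=P[k0&(S<50)]; h=(c-p0)@n; print(np.histogram(h,bins=np.arange(-.005,.06,.005)))
t=c[(h>0.045)]; e1=np.cross([0,0,1],n);e1/=np.linalg.norm(e1); e2=np.cross(n,e1)
q=np.c_[(t-p0)@e1,(t-p0)@e2].astype(np.float32)
(cc,rr)=cv2.minEnclosingCircle(q); m=q.mean(0)
print("knob top r",rr,"circ centre",p0+cc[0]*e1+cc[1]*e2+n*np.median(h[h>0.045]),"mean",p0+m[0]*e1+m[1]*e2+n*np.median(h[h>.045]),len(t))
t=c[(h>0.018)&(h<0.03)]; q=np.c_[(t-p0)@e1,(t-p0)@e2].astype(np.float32); (cc,rr)=cv2.minEnclosingCircle(q); print("skirt r",rr,p0+cc[0]*e1+cc[1]*e2+n*0.05)
cr=cv2.resize(f[140:250,225:335],(600,600),interpolation=cv2.INTER_CUBIC); cv2.imwrite("pics/w1c.png",cr)
# neck height check: mat/table height
print(np.nanmedian(W[60:130,170:240,2]))
E
```

```text
n [ 0.49791457 -0.0464249   0.86598257] [30.00490837 -5.32678293]
(array([  10,   18,   43,   44,   40, 1183,  130,   31,   43,   52,  507,
        374]), array([-0.005,  0.   ,  0.005,  0.01 ,  0.015,  0.02 ,  0.025,  0.03 ,
        0.035,  0.04 ,  0.045,  0.05 ,  0.055]))
knob top r 0.018779730424284935 circ centre [ 0.53540323 -0.20514444  0.09289472] mean [ 0.53456863 -0.20506936  0.09337862] 881
skirt r 0.032075997442007065 [ 0.53559539 -0.20533785  0.09292203]
0.0004081852082881421
```

View pics/w1c.png

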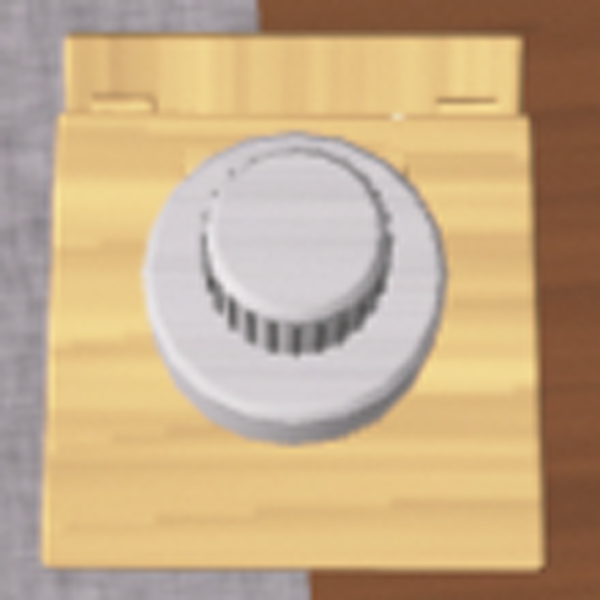

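```bash
python3 -c "
from h import *
st([0.5338,-0.2051,0.0714],-95.3)"
```

```text
t 2.45 tcp [ 0.5323 -0.201   0.2497] head -95.18 q [ -1.    8.6  -7.2  -0.  -74.2  85.8] F [-0.6 -0.3  0.8] M [-0.    0.02 -0.02] op 0.0873 xdir [-4.e-04  1.e-04 -1.e+00]
tool delta [0.1783 0.0019 0.0039]
roll 0.11824778965637961
```

Call:
{"op": "servo_tool", "data": {
  "motion": [
    {"offset": [0.05, 0.0019, 0.0039], "roll": 0, "claw": 1},
    {"offset": [0.05, 0, 0], "roll": 0, "claw": 1},
    {"offset": [0.04, 0, 0], "roll": 0, "claw": 0.4},
    {"offset": [0.0283, 0, 0], "roll": 0, "claw": 0.2},
    {"offset": [0.01, 0, 0], "roll": 0, "claw": 0.1},
    {"offset": [0, 0, 0], "roll": 0, "claw": 0.1}
  ]
}}

```text
clock: 3.2
tool_pos: [0.5341, -0.205, 0.0718]
orientation: [-61.2, 90.0, -156.2]
force: [-0.6, -0.5, 0.3]
opening: 0.0532
```

```bash
python3 -c "
from h import *
st([0.5338,-0.2051,0.0714],-95.3)"
```

```text
t 3.2 tcp [ 0.5341 -0.205   0.0718] head -95.04 q [ -1.4  16.8 -21.2   0.  -52.   86.4] F [-0.6 -0.5  0.3] M [-0.02  0.02 -0.03] op 0.0532 xdir [-4.e-04 -2.e-04 -1.e+00]
tool delta [ 0.0004 -0.0003  0.0002]
roll 0.26063240525098763
```

Position is good. Closing on the knob.

Call:
{"op": "servo_tool", "data": {
  "motion": [
    {"offset": [0, 0, 0], "roll": 0, "claw": -0.1},
    {"offset": [0, 0, 0], "roll": 0, "claw": -0.3},
    {"offset": [0, 0, 0], "roll": 0, "claw": -1},
    {"offset": [0, 0, 0], "roll": 0, "claw": -1},
    {"offset": [0, 0, 0], "roll": 0, "claw": -1}
  ]
}}

```text
clock: 3.82
tool_pos: [0.534, -0.2051, 0.0718]
orientation: [84.2, 90.0, -10.8]
force: [-0.4, 0.5, 0.3]
opening: 0.006
```

```bash
python3 -c "
from h import *
st()
snap('wrist','w2')"
```

```text
t 3.83 tcp [ 0.534  -0.2051  0.0718] head -94.99 q [ -1.4  16.8 -21.2   0.  -52.   86.4] F [-0.4  0.5  0.3] M [-0.02 -0.01  0.04] op 0.006 xdir [ 1.e-04 -0.e+00 -1.e+00]
```

View pics/w2.png

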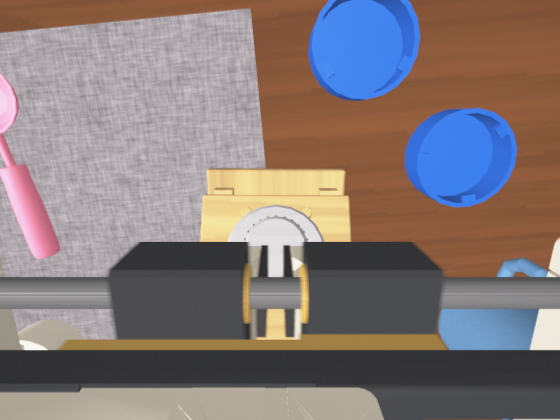

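```bash
python3 - <<'E'
from h import *
s=pickle.load(open("pics/w2.pkl","rb")); W=cloud(s)
for p in ([0.5353,-0.2052,0.0931],[0.534,-0.205,0.0718],[0.5353+.018*.866,-0.2052,0.0931-.009],[0.5104,-.2029,.0498]): print(p,proj(s,p).round(0))
for (u,v) in ((275,225),(276,240),(275,250),(275,265),(275,320),(290,260),(262,260),(275,212),(220,260)): print(u,v,W[v,u].round(4))
f=s["frame"]; cv2.imwrite("pics/w2c.png",cv2.resize(f[160:350,180:370],(600,600),interpolation=cv2.INTER_CUBIC))
snap("scene","s2"); f=cv2.imread("pics/s2.png"); cv2.imwrite("pics/s2c.png",cv2.resize(f[180:300,140:280],(700,600),interpolation=cv2.INTER_CUBIC))
E
```

```text
[0.5353, -0.2052, 0.0931] [276. 248.]
[0.534, -0.205, 0.0718] [276. 237.]
[0.550888, -0.2052, 0.08410000000000001] [274. 216.]
[0.5104, -0.2029, 0.0498] [276. 258.]
275 225 [ 0.547  -0.2055  0.0879]
276 240 [ 0.5391 -0.2054  0.0906]
275 250 [ 0.5347 -0.2044  0.0946]
275 265 [ 0.5276 -0.2038  0.0986]
275 320 [ 0.4745 -0.1992  0.0701]
290 260 [ 0.5433 -0.212   0.1284]
262 260 [ 0.5445 -0.1995  0.1288]
275 212 [ 0.5458 -0.2054  0.0572]
220 260 [ 0.5741 -0.1947  0.1938]
```

View pics/w2c.png

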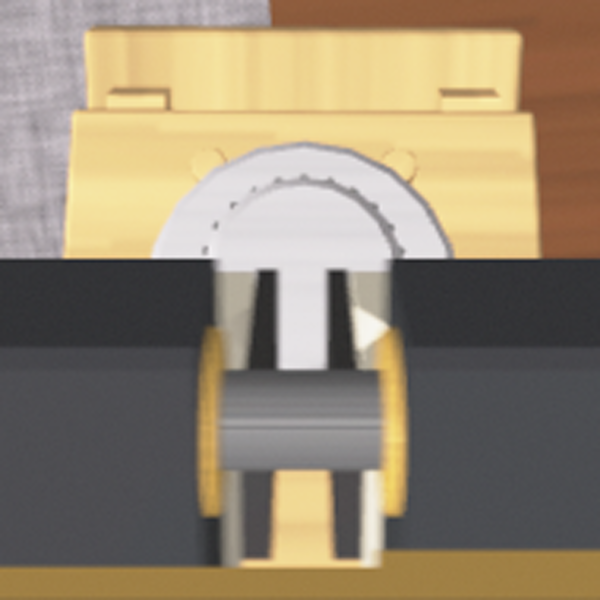

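View pics/s2c.png

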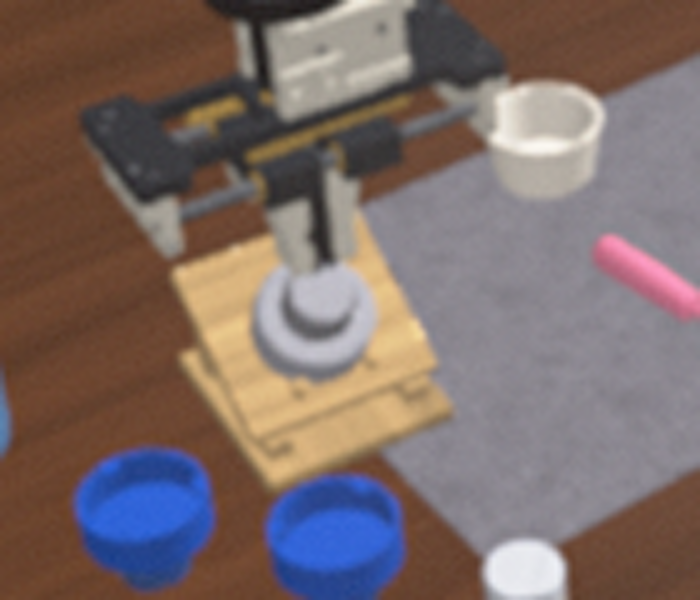

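```bash
python3 - <<'E'
from h import *
s=pickle.load(open("pics/s2.pkl","rb")); W=cloud(s); f=s["frame"]
for v in range(218,248,2): print(v,[ (u,W[v,u].round(3).tolist()) for u in (198,201,204,208)])
print(proj(s,[0.534,-0.205,0.0718]),proj(s,[0.5353,-0.2052,0.0931]))
cv2.imwrite("pics/s2d.png",cv2.resize(f[210:260,175:225],(600,600),interpolation=cv2.INTER_CUBIC))
E
```

```text
218 [(198, [0.57, -0.232, 0.189]), (201, [0.57, -0.225, 0.185]), (204, [0.541, -0.202, 0.157]), (208, [0.546, -0.194, 0.156])]
220 [(198, [0.567, -0.232, 0.181]), (201, [0.548, -0.214, 0.161]), (204, [0.544, -0.205, 0.154]), (208, [0.546, -0.195, 0.15])]
222 [(198, [0.545, -0.222, 0.156]), (201, [0.546, -0.214, 0.153]), (204, [0.54, -0.203, 0.145]), (208, [0.549, -0.197, 0.147])]
224 [(198, [0.546, -0.223, 0.152]), (201, [0.545, -0.215, 0.147]), (204, [0.539, -0.203, 0.137]), (208, [0.546, -0.196, 0.138])]
226 [(198, [0.544, -0.223, 0.144]), (201, [0.544, -0.215, 0.14]), (204, [0.535, -0.202, 0.128]), (208, [0.543, -0.195, 0.13])]
228 [(198, [0.545, -0.224, 0.139]), (201, [0.543, -0.215, 0.133]), (204, [0.537, -0.204, 0.124]), (208, [0.545, -0.197, 0.125])]
230 [(198, [0.541, -0.223, 0.129]), (201, [0.543, -0.216, 0.127]), (204, [0.543, -0.208, 0.123]), (208, [0.552, -0.201, 0.125])]
232 [(198, [0.537, -0.222, 0.12]), (201, [0.548, -0.219, 0.125]), (204, [0.542, -0.208, 0.116]), (208, [0.513, -0.182, 0.085])]
234 [(198, [0.501, -0.205, 0.082]), (201, [0.542, -0.217, 0.114]), (204, [0
[... 179 characters left out ...]
])]
238 [(198, [0.531, -0.221, 0.096]), (201, [0.534, -0.214, 0.094]), (204, [0.536, -0.207, 0.092]), (208, [0.542, -0.199, 0.092])]
240 [(198, [0.534, -0.223, 0.093]), (201, [0.538, -0.217, 0.092]), (204, [0.541, -0.21, 0.091]), (208, [0.545, -0.201, 0.089])]
242 [(198, [0.529, -0.222, 0.082]), (201, [0.544, -0.221, 0.091]), (204, [0.546, -0.213, 0.089]), (208, [0.551, -0.205, 0.087])]
244 [(198, [0.531, -0.224, 0.078]), (201, [0.54, -0.22, 0.081]), (204, [0.549, -0.215, 0.085]), (208, [0.546, -0.203, 0.077])]
246 [(198, [0.527, -0.222, 0.068]), (201, [0.538, -0.219, 0.073]), (204, [0.543, -0.213, 0.074]), (208, [0.54, -0.201, 0.065])]
[205.07834668 243.42984087] [204.44415436 237.33370836]
```

View pics/s2d.png

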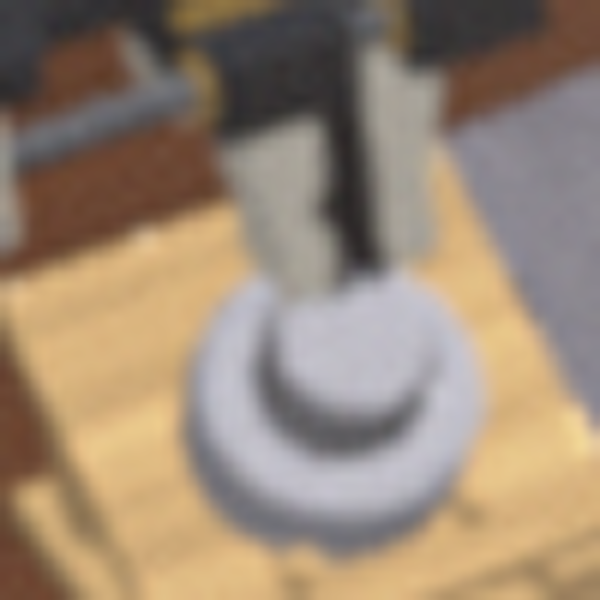

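```bash
python3 - <<'E'
from h import *
for n in ("w1","w2"):
    s=pickle.load(open(f"pics/{n}.pkl","rb")); W=cloud(s)
    cols=(258,262,266,286,290,294) if n=="w2" else (160,175,183,370,378,395)
    for v in range(240,345,6): print(n,v,[W[v,u].round(3).tolist() for u in cols])
E
```

```text
w1 240 [[0.45, -0.032, 0.001], [0.449, -0.053, 0.002], [0.448, -0.064, 0.002], [0.424, -0.324, 0.001], [0.422, -0.336, -0.001], [0.435, -0.348, 0.034]]
w1 246 [[0.549, -0.147, 0.295], [0.548, -0.153, 0.294], [0.546, -0.156, 0.29], [0.538, -0.248, 0.289], [0.539, -0.251, 0.294], [0.538, -0.26, 0.293]]
w1 252 [[0.548, -0.149, 0.301], [0.547, -0.154, 0.298], [0.546, -0.158, 0.296], [0.539, -0.246, 0.298], [0.539, -0.249, 0.3], [0.539, -0.257, 0.301]]
w1 258 [[0.548, -0.151, 0.308], [0.546, -0.156, 0.305], [0.543, -0.158, 0.298], [0.537, -0.245, 0.301], [0.539, -0.248, 0.305], [0.539, -0.255, 0.307]]
w1 264 [[0.547, -0.152, 0.311], [0.546, -0.158, 0.309], [0.541, -0.158, 0.299], [0.534, -0.245, 0.302], [0.538, -0.246, 0.311], [0.539, -0.253, 0.313]]
w1 270 [[0.544, -0.151, 0.312], [0.544, -0.158, 0.311], [0.537, -0.157, 0.299], [0.531, -0.245, 0.302], [0.537, -0.245, 0.313], [0.54, -0.25, 0.32]]
w1 276 [[0.546, -0.155, 0.322], [0.541, -0.158, 0.313], [0.535, -0.157, 0.299], [0.529, -0.244, 0.304], [0.535, -0.245, 0.315], [0.539, -0.249, 0.324]]
w1 282 [[0.567, -0.175, 0.369], [0.566, -0.
[... 3596 characters left out ...]
0.157], [0.534, -0.201, 0.158], [0.533, -0.208, 0.158], [0.532, -0.21, 0.157], [0.534, -0.211, 0.159]]
w2 324 [[0.531, -0.198, 0.157], [0.53, -0.199, 0.156], [0.53, -0.201, 0.156], [0.53, -0.208, 0.157], [0.529, -0.21, 0.156], [0.531, -0.211, 0.159]]
w2 330 [[0.529, -0.197, 0.157], [0.528, -0.199, 0.157], [0.528, -0.2, 0.157], [0.528, -0.208, 0.157], [0.527, -0.21, 0.157], [0.528, -0.211, 0.158]]
w2 336 [[0.525, -0.197, 0.156], [0.525, -0.199, 0.156], [0.526, -0.2, 0.157], [0.525, -0.208, 0.157], [0.524, -0.209, 0.156], [0.526, -0.211, 0.159]]
w2 342 [[0.558, -0.203, 0.204], [0.557, -0.203, 0.203], [0.558, -0.204, 0.203], [0.557, -0.209, 0.203], [0.557, -0.21, 0.203], [0.557, -0.211, 0.203]]
```

```bash
python3 - <<'E'
from h import *
for n,t in (("w1",.2497),("w2",.0718)):
    s=pickle.load(open(f"pics/{n}.pkl","rb")); W=cloud(s)
    cols=(170,175,180,372,378,385) if n=="w1" else (259,262,265,287,290,293)
    for v in range(241,248): print(n,v,[(W[v,u]-[0,0,t]).round(3).tolist() for u in cols])
s=pickle.load(open("pics/s2.pkl","rb"))
for z in (0.0718,0.112):
  print(z,[proj(s,[0.534+dx,-0.205+dy,z]).round(1).tolist() for dx in (-.011,.011) for dy in (-.015,.015)])
snap("wrist","w2b"); o,r=st()
E
```

```text
w1 241 [[0.448, -0.045, -0.249], [0.447, -0.052, -0.249], [0.447, -0.059, -0.248], [0.422, -0.327, -0.249], [0.421, -0.336, -0.25], [0.423, -0.344, -0.244]]
w1 242 [[0.446, -0.045, -0.249], [0.446, -0.052, -0.247], [0.446, -0.059, -0.247], [0.421, -0.327, -0.249], [0.42, -0.336, -0.249], [0.423, -0.343, -0.241]]
w1 243 [[0.445, -0.045, -0.248], [0.444, -0.051, -0.25], [0.443, -0.059, -0.249], [0.419, -0.327, -0.25], [0.418, -0.336, -0.249], [0.42, -0.343, -0.243]]
w1 244 [[0.444, -0.045, -0.248], [0.442, -0.051, -0.249], [0.442, -0.059, -0.248], [0.417, -0.328, -0.251], [0.417, -0.336, -0.25], [0.419, -0.343, -0.241]]
w1 245 [[0.442, -0.044, -0.249], [0.442, -0.052, -0.247], [0.441, -0.058, -0.248], [0.416, -0.327, -0.25], [0.416, -0.336, -0.249], [0.419, -0.342, -0.239]]
w1 246 [[0.548, -0.151, 0.044], [0.548, -0.153, 0.044], [0.546, -0.154, 0.04], [0.415, -0.327, -0.249], [0.539, -0.251, 0.044], [0.539, -0.255, 0.043]]
w1 247 [[0.548, -0.151, 0.045], [0.549, -0.154, 0.047], [0.546, -0.155, 0.04], [0.537, -0.249, 0.04], [0.539, -0.251, 0.045], [0.539, -0.254, 0.045]]
w2 241 [[0.54, 
[... 638 characters left out ...]
, -0.199, 0.021], [0.536, -0.211, 0.021], [0.536, -0.213, 0.021], [0.536, -0.215, 0.021]]
w2 246 [[0.546, -0.198, 0.044], [0.545, -0.199, 0.04], [0.544, -0.2, 0.04], [0.544, -0.211, 0.041], [0.545, -0.213, 0.044], [0.545, -0.214, 0.044]]
w2 247 [[0.546, -0.198, 0.045], [0.545, -0.199, 0.042], [0.545, -0.2, 0.042], [0.544, -0.211, 0.042], [0.545, -0.213, 0.046], [0.545, -0.214, 0.045]]
0.0718 [[197.9, 243.6], [207.9, 239.0], [202.2, 248.0], [212.3, 243.2]]
0.112 [[196.2, 231.5], [206.3, 226.9], [200.6, 235.8], [210.8, 231.1]]
t 3.98 tcp [ 0.534  -0.2051  0.0716] head -94.99 q [ -1.4  16.8 -21.2  -0.  -52.   86.4] F [ 1.1 -0.   0.1] M [-0.    0.02 -0.01] op 0.001 xdir [-1.e-04  0.e+00 -1.e+00]
```

The fingers shut on nothing. Both the wrist and scene depth images show the real fingertips 40 mm behind the reported TCP, so they passed above the knob and the cap wasn't touched. I'll allow for this 40 mm from here on: reopen, go 40 mm lower and close again.

Call:
{"op": "servo_tool", "data": {
  "motion": [
    {"offset": [0, 0, 0], "roll": 0, "claw": 0.5},
    {"offset": [0, 0, 0], "roll": 0, "claw": 0.5},
    {"offset": [0, 0, 0], "roll": 0, "claw": 0.5},
    {"offset": [0, 0, 0], "roll": 0, "claw": 0.5},
    {"offset": [0, 0, 0], "roll": 0, "claw": 0.5}
  ]
}}

```text
clock: 4.6
tool_pos: [0.534, -0.2051, 0.0717]
orientation: [-4.7, 90.0, -99.7]
force: [-1.0, -1.1, -0.1]
opening: 0.045
```

Call:
{"op": "servo_tool", "data": {
  "motion": [
    {"offset": [0, 0, 0], "roll": 0, "claw": 0.5},
    {"offset": [0, 0, 0], "roll": 0, "claw": 0.5},
    {"offset": [0.02, 0, 0], "roll": 0, "claw": 0.5},
    {"offset": [0.01, 0, 0], "roll": 0, "claw": 0.5},
    {"offset": [0.006, 0, 0], "roll": 0, "claw": 0.4},
    {"offset": [0.004, 0, 0], "roll": 0, "claw": 0.4},
    {"offset": [0, 0, 0], "roll": 0, "claw": 0.4}
  ]
}}

```text
clock: 5.48
tool_pos: [0.534, -0.2051, 0.0316]
orientation: [-73.2, 90.0, -168.2]
force: [0.1, -0.1, 0.5]
opening: 0.0614
```

```bash
python3 -c "
from h import *
st([0.5338,-0.2051,0.0314],-95.3)
s=snap('wrist','w3');s=snap('scene','s3'); f=s['frame']; cv2.imwrite('pics/s3c.png',cv2.resize(f[200:280,160:250],(675,600),interpolation=cv2.INTER_CUBIC))"
```

```text
t 5.47 tcp [ 0.534  -0.2051  0.0316] head -94.99 q [ -1.4  19.5 -23.6   0.  -46.9  86.4] F [ 0.1 -0.1  0.5] M [-0.04  0.02  0.01] op 0.0614 xdir [-2.e-04 -0.e+00 -1.e+00]
tool delta [ 0.0002 -0.0002  0.    ]
roll 0.31142590417880456
```

View pics/w3.png

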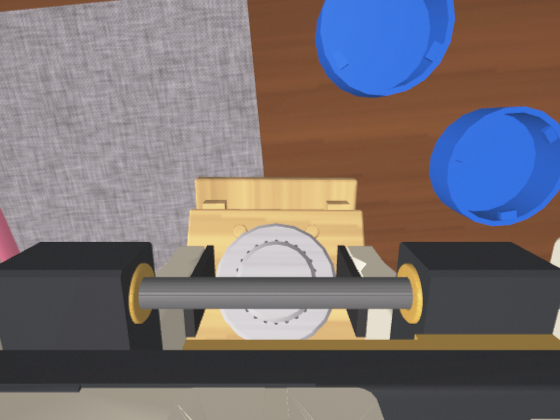

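View pics/s3c.png

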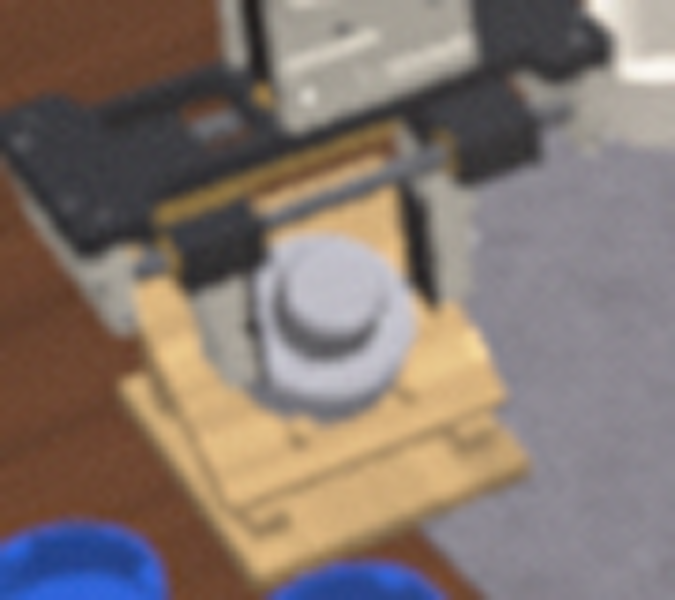

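The fingers now straddle the cap: in the wrist image the knob is at (275,280) with a pad on each side at columns 205 and 345. Closing.

Call:
{"op": "servo_tool", "data": {
  "motion": [
    {"offset": [0, 0, 0], "roll": 0, "claw": -0.1},
    {"offset": [0, 0, 0], "roll": 0, "claw": -0.3},
    {"offset": [0, 0, 0], "roll": 0, "claw": -1},
    {"offset": [0, 0, 0], "roll": 0, "claw": -1},
    {"offset": [0, 0, 0], "roll": 0, "claw": -1}
  ]
}}

```text
clock: 6.2
tool_pos: [0.5342, -0.2051, 0.0318]
orientation: [79.6, 90.0, -15.4]
force: [-0.7, 0.3, 0.3]
opening: 0.0354
```

```bash
python3 -c "
from h import *
st()
snap('wrist','w4')"
```

```text
t 6.2 tcp [ 0.5342 -0.2051  0.0318] head -94.99 q [ -1.4  19.5 -23.6   0.  -46.9  86.4] F [-0.7  0.3  0.3] M [ 0.04 -0.07 -0.03] op 0.0354 xdir [ 3.e-04 -1.e-04 -1.e+00]
```

View pics/w4.png

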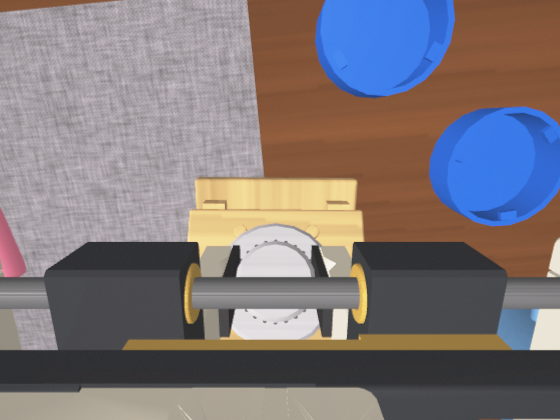

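```bash
python3 - <<'E'
from h import *
s=pickle.load(open("pics/top0.pkl","rb")); W=cloud(s)
for n,(x0,y0,x1,y1) in dict(ram=(258,238,290,268),spoon=(268,176,288,226),mat=(216,172,338,264)).items():
    P=W[y0:y1,x0:x1].reshape(-1,3)
    if n=="mat": print(n,P[[0,-1]]); continue
    P=P[P[:,2]>(0.03 if n=="ram" else 0.006)]; print(n,P.min(0).round(3),P.max(0).round(3))
print("stand",cloud(s)[205:246,320:362].reshape(-1,3).min(0))
E
```

```text
ram [ 0.383 -0.023  0.03 ] [0.453 0.046 0.048]
spoon [ 0.513 -0.035  0.006] [0.665 0.027 0.025]
mat [[ 0.68133889  0.19995772 -0.0017025 ]
 [ 0.3797686  -0.19505856 -0.00134113]]
stand [nan nan nan]
```

Call:
{"op": "servo_tool", "data": {
  "motion": [
    {"offset": [-0.01, 0, 0], "roll": 0, "claw": -1},
    {"offset": [-0.02, 0, 0], "roll": 0, "claw": -1},
    {"offset": [-0.03, 0, 0], "roll": 0, "claw": -1},
    {"offset": [-0.03, 0, 0], "roll": 0, "claw": -1},
    {"offset": [0, 0, 0], "roll": 0, "claw": -1}
  ]
}}

```text
clock: 6.88
tool_pos: [0.5357, -0.2053, 0.1247]
orientation: [87.7, 89.7, -7.3]
force: [-0.0, 0.7, -1.9]
opening: 0.0353
```

```bash
python3 -c "
from h import *
st()
s=snap('wrist','w5');s=snap('scene','s5'); f=s['frame']; cv2.imwrite('pics/s5c.png',cv2.resize(f[180:280,150:262],(672,600),interpolation=cv2.INTER_CUBIC))"
```

```text
t 6.88 tcp [ 0.5357 -0.2053  0.1247] head -94.97 q [ -1.4  13.7 -17.6   0.  -58.4  86.4] F [-0.   0.7 -1.9] M [ 0.02 -0.03 -0.  ] op 0.0353 xdir [ 4.9e-03 -6.0e-04 -1.0e+00]
```

View pics/s5c.png

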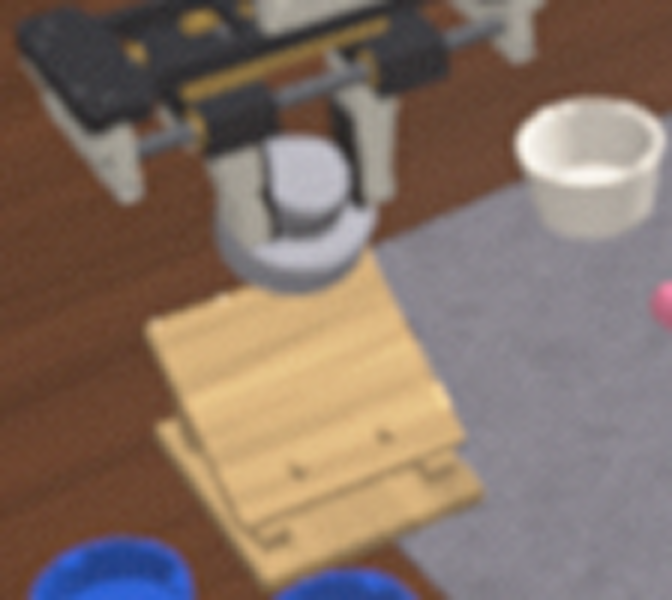

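View pics/w5.png

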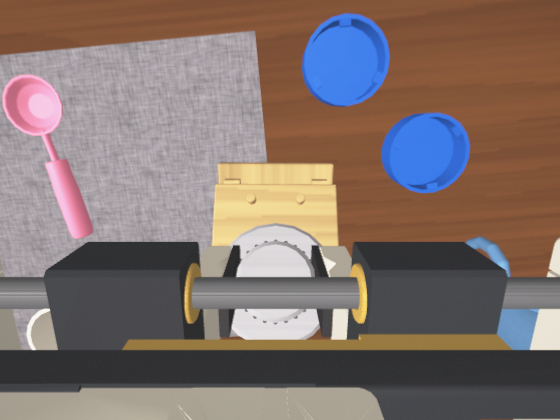

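Call:
{"op": "servo_tool", "data": {
  "motion": [
    {"offset": [0, -0.0317, -0.0426], "roll": 0, "claw": -1},
    {"offset": [0, -0.0317, -0.0426], "roll": 0, "claw": -1},
    {"offset": [0, 0, 0], "roll": 10, "claw": -1},
    {"offset": [0, 0, 0], "roll": 10, "claw": -1},
    {"offset": [0, 0, 0], "roll": 10, "claw": -1},
    {"offset": [0, 0, 0], "roll": 10, "claw": -1},
    {"offset": [0, 0, 0], "roll": 10, "claw": -1},
    {"offset": [0, 0, 0], "roll": 10, "claw": -1},
    {"offset": [0.02, 0, 0], "roll": 10, "claw": -1},
    {"offset": [0.04, 0, 0], "roll": 10, "claw": -1},
    {"offset": [0.03, 0, 0], "roll": 10, "claw": -1},
    {"offset": [0.01, 0, 0], "roll": 0, "claw": -1}
  ]
}}

```text
clock: 8.48
tool_pos: [0.476, -0.115, 0.0193]
orientation: [11.2, 89.7, -173.8]
force: [0.0, 0.0, -1.3]
opening: 0.0352
```

```bash
python3 -c "
from h import *
st([.48,-.115,.006])
s=snap('wrist','w6');s=snap('scene','s6'); f=s['frame']; cv2.imwrite('pics/s6c.png',cv2.resize(f[180:280,150:262],(672,600),interpolation=cv2.INTER_CUBIC))"
```

```text
t 8.47 tcp [ 0.476  -0.115   0.0193] head 175.06 q [  9.5  13.9 -34.4  -0.  -42.  -14.4] F [ 0.   0.  -1.3] M [ 0.06 -0.04  0.  ] op 0.0352 xdir [-5.e-03 -5.e-04 -1.e+00]
tool delta [ 0.0133 -0.0003 -0.004 ]
```

View pics/s6c.png

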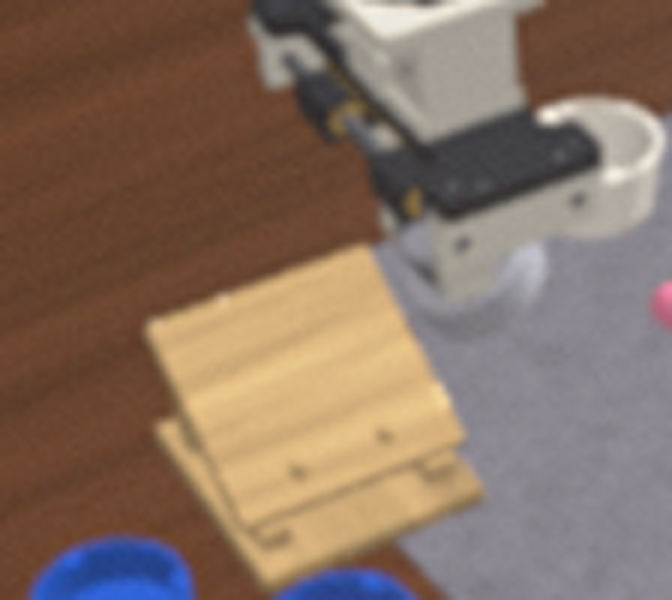

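View pics/w6.png

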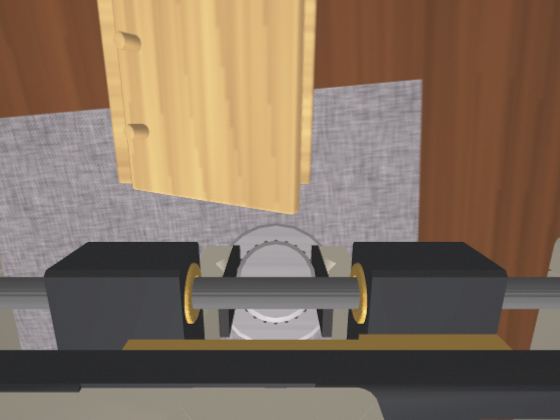

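Call:
{"op": "servo_tool", "data": {
  "motion": [
    {"offset": [0.01, 0, 0], "roll": 0, "claw": -1},
    {"offset": [0.006, 0, 0], "roll": 0, "claw": -1},
    {"offset": [0.003, 0, 0], "roll": 0, "claw": -1},
    {"offset": [0.002, 0, 0], "roll": 0, "claw": -1},
    {"offset": [0, 0, 0], "roll": 0, "claw": -1}
  ]
}}

```text
clock: 9.2
tool_pos: [0.4783, -0.1147, 0.0007]
orientation: [172.3, 90.0, -12.7]
force: [-0.8, 0.1, -2.3]
opening: 0.0353
```

```bash
python3 -c "
from h import *
st()"
```

```text
t 9.2 tcp [ 0.4783 -0.1147  0.0007] head 175.02 q [  9.5  15.5 -35.4   0.  -39.  -14.4] F [-0.8  0.1 -2.3] M [ 0.09 -0.02 -0.01] op 0.0353 xdir [ 0. -0. -1.]
```

Call:
{"op": "servo_tool", "data": {
  "motion": [
    {"offset": [0.002, 0, 0], "roll": 0, "claw": -1},
    {"offset": [0.0015, 0, 0], "roll": 0, "claw": -1},
    {"offset": [0.001, -0.003, 0], "roll": 0, "claw": -1},
    {"offset": [0.001, -0.004, 0], "roll": 0, "claw": -1}
  ]
}}

```text
clock: 9.7
tool_pos: [0.4791, -0.1083, -0.0043]
orientation: [110.1, 89.9, -74.9]
force: [-1.3, -4.8, 4.7]
opening: 0.0352
```

```bash
python3 -c "
from h import *
st()"
```

```text
t 9.7 tcp [ 0.4791 -0.1083 -0.0043] head 175.04 q [ 10.3  15.9 -35.9   0.1 -38.2 -15.3] F [-1.3 -4.8  4.7] M [-1.92  0.4   0.02] op 0.0352 xdir [ 3.e-04 -1.e-03 -1.e+00]
```

Call:
{"op": "servo_tool", "data": {
  "motion": [
    {"offset": [0.001, -0.005, 0], "roll": 0, "claw": -1},
    {"offset": [0.0015, -0.005, 0], "roll": 0, "claw": -1},
    {"offset": [0.002, -0.005, 0], "roll": 0, "claw": -1},
    {"offset": [0.002, -0.004, 0], "roll": 0, "claw": -1}
  ]
}}

```text
clock: 10.2
tool_pos: [0.4809, -0.0886, -0.0112]
orientation: [176.4, 90.0, -8.6]
force: [0.4, -4.9, 4.1]
opening: 0.0349
```

```bash
python3 -c "
from h import *
st();snap('wrist','w7')"
```

```text
t 10.2 tcp [ 0.4809 -0.0886 -0.0112] head 175.02 q [ 12.7  16.4 -36.5   0.  -37.1 -17.7] F [ 0.4 -4.9  4.1] M [-1.7  -0.09  0.04] op 0.0349 xdir [ 6.e-04 -1.e-04 -1.e+00]
```

View pics/w7.png

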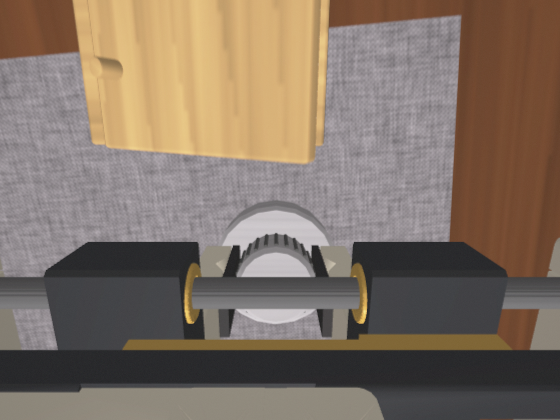

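Call:
{"op": "servo_tool", "data": {
  "motion": [
    {"offset": [0.002, -0.004, 0], "roll": 0, "claw": -1},
    {"offset": [0.002, -0.004, 0], "roll": 0, "claw": -1},
    {"offset": [0.001, -0.003, 0], "roll": 0, "claw": -1}
  ]
}}

```text
clock: 10.62
tool_pos: [0.4818, -0.0799, -0.0145]
orientation: [91.8, 89.8, -93.0]
force: [-6.0, -23.4, 36.5]
opening: 0.0354
```

```bash
python3 -c "
from h import *
st();snap('wrist','w8')"
```

```text
t 10.62 tcp [ 0.4818 -0.0799 -0.0145] head 175.13 q [ 13.9  16.6 -36.8   0.3 -36.6 -19. ] F [ -6.  -23.4  36.5] M [-8.77  1.99 -0.01] op 0.0354 xdir [-2.0e-04 -3.3e-03 -1.0e+00]
```

View pics/w8.png

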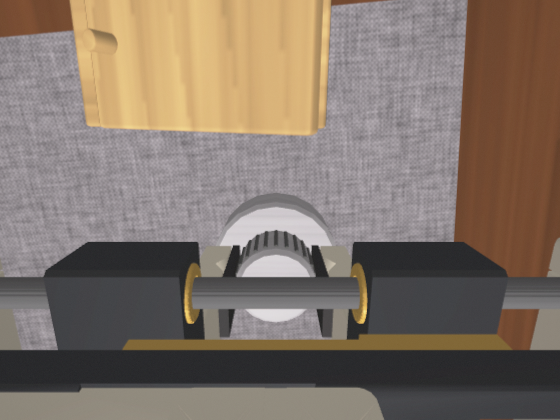

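Call:
{"op": "servo_tool", "data": {
  "motion": [
    {"offset": [0, 0.003, 0], "roll": 0, "claw": -1},
    {"offset": [-0.003, 0, 0], "roll": 0, "claw": -1},
    {"offset": [-0.01, 0, 0], "roll": 0, "claw": -1},
    {"offset": [-0.04, 0, 0], "roll": 0, "claw": -1},
    {"offset": [-0.06, 0, 0], "roll": 0, "claw": -1},
    {"offset": [-0.06, 0, 0], "roll": 0, "claw": -1},
    {"offset": [0, 0, 0], "roll": 0, "claw": -1}
  ]
}}

```text
clock: 11.55
tool_pos: [0.4843, -0.0802, 0.1615]
orientation: [-166.1, 89.5, 9.0]
force: [0.4, 1.3, -2.9]
opening: 0.0355
```

```bash
python3 - <<'E'
from h import *
o,r=st();s=snap('wrist','w9')
W=cloud(s)
# cap top surface points: skirt top seen ahead of knob; knob top
for v in range(200,345,4): print(v,[ (u,(W[v,u]-o['tool_pos']).round(4).tolist()) for u in (255,276,297)])
s2=snap('scene','s9')
E
```

```text
t 11.55 tcp [ 0.4843 -0.0802  0.1615] head 175.05 q [ 13.6   3.8 -24.5   0.  -61.1 -18.6] F [ 0.4  1.3 -2.9] M [ 0.17 -0.07  0.  ] op 0.0355 xdir [ 0.009   0.0014 -1.    ]
200 [(255, [0.0086, -0.0286, 0.021]), (276, [-0.0029, -0.0301, 0.0307]), (297, [-0.0138, -0.0265, 0.0203])]
204 [(255, [0.0079, -0.0289, 0.0309]), (276, [-0.0028, -0.0294, 0.036]), (297, [-0.0133, -0.0269, 0.03])]
208 [(255, [0.0077, -0.0281, 0.0356]), (276, [-0.0027, -0.0276, 0.0371]), (297, [-0.013, -0.0262, 0.0352])]
212 [(255, [0.0078, -0.0263, 0.0366]), (276, [-0.0025, -0.0256, 0.037]), (297, [-0.0128, -0.0246, 0.0366])]
216 [(255, [0.0079, -0.0245, 0.0373]), (276, [-0.0023, -0.0233, 0.0364]), (297, [-0.0126, -0.0228, 0.0374])]
220 [(255, [0.0082, -0.0222, 0.0366]), (276, [-0.0022, -0.0216, 0.0374]), (297, [-0.0125, -0.0208, 0.0377])]
224 [(255, [0.0084, -0.0204, 0.0372]), (276, [-0.0019, -0.019, 0.0358]), (297, [-0.0123, -0.0187, 0.0374])]
228 [(255, [0.0087, -0.018, 0.0365]), (276, [-0.0018, -0.0177, 0.0381]), (297, [-0.0122, -0.0166, 0.0376])]
232 [(255, [0.0088, -0.0162, 0.0372]), (276, [-0.0018, -0.0172, 
[... 2354 characters left out ...]
011, 0.018, 0.0623]), (297, [-0.0101, 0.1688, -0.1618])]
324 [(255, [0.0409, 0.1697, -0.1611]), (276, [0.0156, 0.1719, -0.1613]), (297, [-0.0097, 0.1741, -0.1615])]
328 [(255, [0.0415, 0.1753, -0.1612]), (276, [0.0161, 0.1777, -0.1617]), (297, [-0.0094, 0.1791, -0.1607])]
332 [(255, [0.0423, 0.1822, -0.163]), (276, [0.0165, 0.1829, -0.1611]), (297, [-0.009, 0.1839, -0.1596])]
336 [(255, [0.0426, 0.1863, -0.1609]), (276, [0.017, 0.1884, -0.1609]), (297, [-0.0086, 0.1912, -0.1619])]
340 [(255, [0.0019, -0.0234, 0.1317]), (276, [-0.0027, -0.022, 0.1303]), (297, [-0.0075, -0.0218, 0.1305])]
344 [(255, [0.0021, -0.022, 0.1313]), (276, [-0.0028, -0.023, 0.1331]), (297, [-0.0074, -0.0214, 0.1314])]
```

View pics/w9.png

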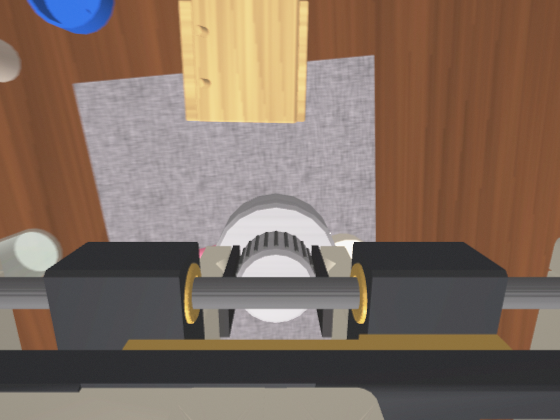

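View pics/s9.png

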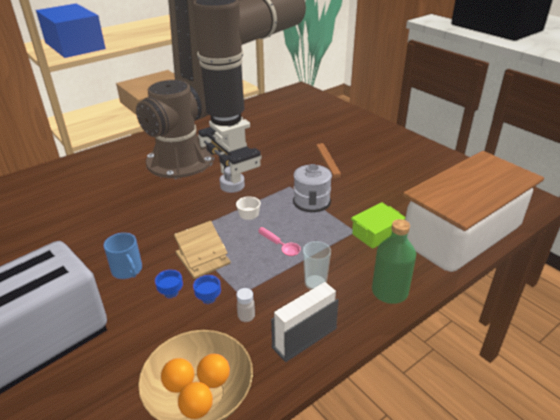

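Call:
{"op": "servo_tool", "data": {
  "motion": [
    {"offset": [-0.03, -0.05, 0.0044], "roll": 0, "claw": -1},
    {"offset": [-0.03, -0.054, 0.0044], "roll": 0, "claw": -1},
    {"offset": [-0.02, -0.057, 0.0044], "roll": 0, "claw": -1},
    {"offset": [-0.01, -0.06, 0.0044], "roll": 0, "claw": -1},
    {"offset": [0, -0.06, 0.0044], "roll": 0, "claw": -1},
    {"offset": [0, -0.058, 0.0044], "roll": 0, "claw": -1},
    {"offset": [0, 0, 0], "roll": 0, "claw": -1},
    {"offset": [0, 0, 0], "roll": 0, "claw": -1}
  ]
}}

```text
clock: 12.65
tool_pos: [0.4835, 0.2589, 0.2444]
orientation: [46.9, 89.8, -138.1]
force: [-0.6, 0.1, -1.3]
opening: 0.0356
```

```bash
python3 - <<'E'
from h import *
o,r=st();s=snap('wrist','w10')
print(proj(s,[.488,.201,.124]))
E
```

```text
t 12.65 tcp [0.4835 0.2589 0.2444] head 175.06 q [ 48.6   6.9  -9.9  -0.  -73.4 -53.6] F [-0.6  0.1 -1.3] M [ 0.01 -0.09  0.03] op 0.0356 xdir [-0.0032 -0.0029 -1.    ]
[264.65769144 131.64103699]
```

View pics/w10.png

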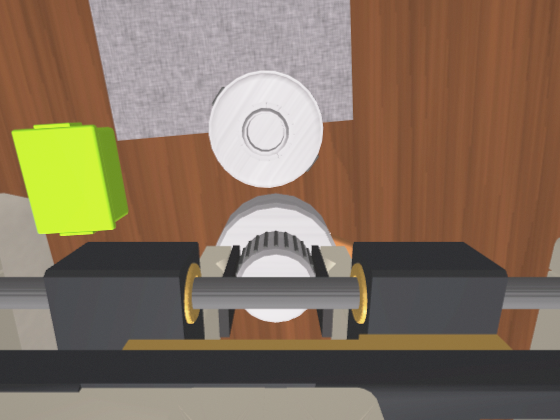

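```bash
python3 - <<'E'
from h import *
s=pickle.load(open("pics/w10.pkl","rb")); f=s["frame"]; W=cloud(s)
cv2.imwrite("pics/w10c.png",cv2.resize(f[65:195,200:330],(600,600),interpolation=cv2.INTER_CUBIC))
P=W[65:195,200:330].reshape(-1,3)
def fit(p):
    A=np.c_[2*p[:,:2],np.ones(len(p))]; c=np.linalg.lstsq(A,(p[:,:2]**2).sum(1),rcond=None)[0]; return c[:2],np.sqrt(c[2]+c[:2]@c[:2])
print(np.histogram(P[:,2],bins=np.arange(.09,.135,.003)))
b=P[(P[:,2]>.096)]; (cc,rr)=cv2.minEnclosingCircle(b[:,:2].astype(np.float32)); print("body",cc,rr,b[:,:2].mean(0))
l=P[(P[:,2]>.118)]; (cc,rr)=cv2.minEnclosingCircle(l[:,:2].astype(np.float32)); print("lip",cc,rr,l.mean(0),len(l),l[:,2].max(),np.median(l[:,2]))
# image: body outline ellipse centre
g=cv2.cvtColor(f,cv2.COLOR_BGR2GRAY); hsv=cv2.cvtColor(f,cv2.COLOR_BGR2HSV)
m=((W[...,2]>.096)&(W[...,2]<.14)).astype(np.uint8); m[:65]=0;m[195:]=0;m[:,:200]=0;m[:,330:]=0
c=max(cv2.findContours(m,0,1)[0],key=cv2.contourArea); e=cv2.fitEllipse(c); print(e,ray(s,*e[0],.103))
m=((W[...,2]>.1195)&(W[...,2]<.14)).astype(np.uint8); m[:95]=0;m[170:]=0;m[:,:235]=0;m[:,300:]=0
c=max(cv2.findContours(m,0,1)[0],key=cv2.contourArea); e=cv2.fitEllipse(c); print(e,ray(s,*e[0],.122))
E
```

```text
(array([   0,    0,  348, 2447, 6030,   33,  115,  224,  485,  234,  351,
        218,    0,    0,    0]), array([0.09 , 0.093, 0.096, 0.099, 0.102, 0.105, 0.108, 0.111, 0.114,
       0.117, 0.12 , 0.123, 0.126, 0.129, 0.132, 0.135]))
body (0.4878075122833252, 0.2017975151538849) 0.05661538988351822 [0.48729082 0.19972508]
lip (0.48622336983680725, 0.20386065542697906) 0.027733424678444862 [0.48733794 0.20189401 0.12481669] 701 0.26015003358403177 0.12221888948151871
((265.71722412109375, 128.69598388671875), (113.30746459960938, 116.3877182006836), 171.8971710205078) [0.4873337  0.19914719 0.103     ]
((265.2454528808594, 131.8276824951172), (45.64884567260742, 46.77687454223633), 168.75930786132812) [0.48753682 0.20129335 0.122     ]
```

View pics/w10c.png

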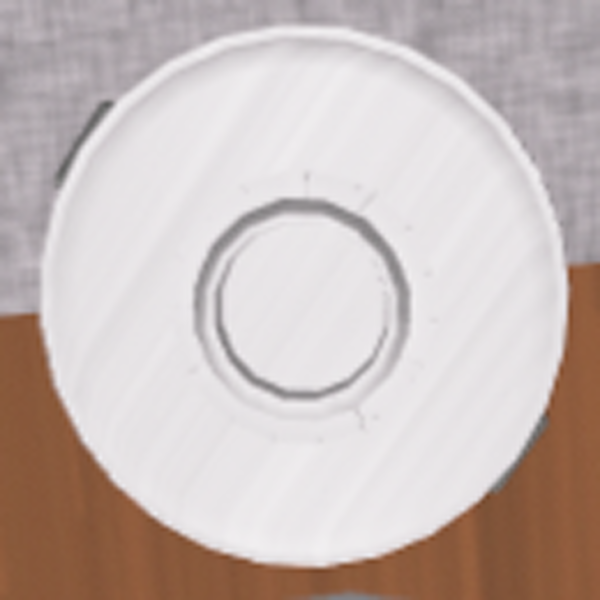

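```bash
python3 - <<'E'
from h import *
s=pickle.load(open("pics/w10.pkl","rb")); W=cloud(s); T=np.array([0.4835,0.2589,0.2444])
D=W-T
reg=np.zeros(W.shape[:2],bool); reg[190:280,215:335]=True
lo=reg&(D[...,2]>.033)&(D[...,2]<.041)&(np.abs(D[...,0])<.04)
p=D[lo]; A=np.c_[p[:,:2],np.ones(len(p))]; c=np.linalg.lstsq(A,p[:,2],rcond=None)[0]; print("skirt top plane slope deg",np.degrees(c[:2]),"z0",c[2],len(p))
def fit(p):
    A=np.c_[2*p[:,:2],np.ones(len(p))]; c=np.linalg.lstsq(A,(p[:,:2]**2).sum(1),rcond=None)[0]; return c[:2],np.sqrt(c[2]+c[:2]@c[:2])
# skirt outer front arc: side points z between .02 and .033
q=D[reg&(D[...,2]>.018)&(D[...,2]<.03)]; print("skirt side",fit(q),len(q))
q=D[reg&(D[...,2]>.043)&(D[...,2]<.058)&(np.abs(D[...,0]+.002)<.013)]; print("knob side",fit(q),len(q))
for v in (196,199,202): print(D[v,[240,276,312]])
k=D[240:330][(D[240:330,:,2]>.0625)&(D[240:330,:,2]<.067)&(np.abs(D[240:330,:,0])<.02)]; print("knob top",k.min(0),k.max(0),np.median(k[:,2]))
E
```

```text
skirt top plane slope deg [0.19182748 3.43245152] z0 0.038284915337290656 3406
skirt side (array([0.00046908, 0.0021267 ]), np.float64(0.03173437050391893)) 437
knob side (array([0.00027337, 0.00055796]), np.float64(0.016987940847716588)) 602
[[ 0.04910308  0.02802484 -0.2460221 ]
 [-0.00257506 -0.02998527  0.02230481]
 [-0.04689382  0.03604879 -0.24432438]]
[[ 0.0494715   0.03194176 -0.24519588]
 [-0.0025156  -0.02971857  0.02794466]
 [-0.04658021  0.03996604 -0.24352914]]
[[ 0.04958441  0.03536559 -0.24230516]
 [-0.00247152 -0.02966536  0.03404756]
 [-0.04651748  0.0445839  -0.24540857]]
knob top [-0.01988443 -0.01583185  0.06250063] [0.01987974 0.01849684 0.06696091] 0.06351016886315847
```

Call:
{"op": "servo_tool", "data": {
  "motion": [
    {"offset": [0, 0.03, -0.0045], "roll": 0, "claw": -1},
    {"offset": [0.03, 0.0291, -0.0044], "roll": 0, "claw": -1},
    {"offset": [0.05, 0, 0], "roll": 0, "claw": -1},
    {"offset": [0.035, 0, 0], "roll": 0, "claw": -1},
    {"offset": [0.01, 0, 0], "roll": 0, "claw": -1},
    {"offset": [0, 0, 0], "roll": 0, "claw": -1}
  ]
}}

```text
clock: 13.45
tool_pos: [0.4884, 0.1989, 0.1219]
orientation: [83.5, 90.0, -101.5]
force: [-0.3, 0.3, -1.3]
opening: 0.0348
```

```bash
python3 - <<'E'
from h import *
o,r=st([.4872,.1993,.1045]);s=snap('scene','s11')
cv2.imwrite('pics/s11c.png',cv2.resize(s['frame'][120:220,250:370],(720,600),interpolation=cv2.INTER_CUBIC))
E
```

```text
t 13.45 tcp [0.4884 0.1989 0.1219] head 174.97 q [ 43.5   9.8 -23.2   0.  -57.1 -48.5] F [-0.3  0.3 -1.3] M [ 0.1  -0.02  0.07] op 0.0348 xdir [-1.e-04 -6.e-04 -1.e+00]
tool delta [ 0.0174 -0.0003  0.0012]
```

View pics/s11c.png

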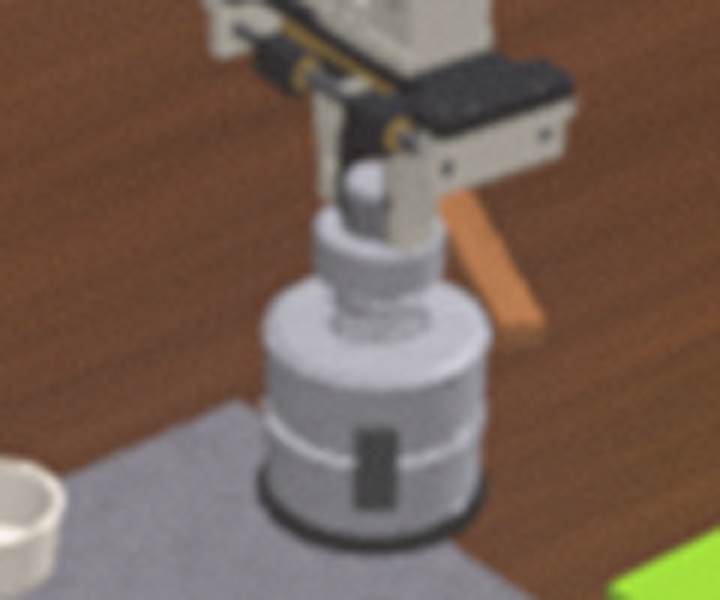

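Call:
{"op": "servo_tool", "data": {
  "motion": [
    {"offset": [0.005, 0, 0.0012], "roll": 0, "claw": -1},
    {"offset": [0.005, 0, 0], "roll": 0, "claw": -1},
    {"offset": [0.003, 0, 0], "roll": 0, "claw": -1},
    {"offset": [0.002, 0, 0], "roll": 0, "claw": -1},
    {"offset": [0, 0, 0], "roll": 0, "claw": -1}
  ]
}}

```text
clock: 14.12
tool_pos: [0.4869, 0.1996, 0.1065]
orientation: [52.6, 90.0, -132.4]
force: [-0.3, -1.3, -1.2]
opening: 0.0355
```

```bash
python3 - <<'E'
from h import *
st()
E
```

```text
t 14.12 tcp [0.4869 0.1996 0.1065] head 175.01 q [ 43.7  10.6 -24.4   0.  -55.  -48.7] F [-0.3 -1.3 -1.2] M [-0.   -0.08 -0.04] op 0.0355 xdir [-2.e-04 -2.e-04 -1.e+00]
```

Call:
{"op": "servo_tool", "data": {
  "motion": [
    {"offset": [0.001, 0, 0], "roll": 0, "claw": -1},
    {"offset": [0.001, 0, 0], "roll": 0, "claw": -1},
    {"offset": [0, 0, 0], "roll": 0, "claw": -1}
  ]
}}

```text
clock: 14.5
tool_pos: [0.4869, 0.1996, 0.1046]
orientation: [38.6, 90.0, -146.4]
force: [-0.4, 0.4, -1.7]
opening: 0.0358
```

Call:
{"op": "servo_tool", "data": {
  "motion": [
    {"offset": [0.001, 0, 0], "roll": 0, "claw": -1},
    {"offset": [0.001, 0, 0], "roll": 0, "claw": -1},
    {"offset": [0, 0, 0], "roll": 0, "claw": -1}
  ]
}}

```text
clock: 14.88
tool_pos: [0.4872, 0.1999, 0.1033]
orientation: [-148.2, 90.0, 26.8]
force: [-1.6, 0.8, 3.3]
opening: 0.0357
```

Call:
{"op": "servo_tool", "data": {
  "motion": [
    {"offset": [0.001, 0, 0], "roll": 0, "claw": -1},
    {"offset": [0.001, 0, 0], "roll": 0, "claw": -1},
    {"offset": [0, 0, 0], "roll": 0, "claw": -1}
  ]
}}

```text
clock: 15.25
tool_pos: [0.4875, 0.2, 0.1028]
orientation: [-153.3, 89.9, 21.8]
force: [-7.6, -1.5, 18.3]
opening: 0.0357
```

```bash
python3 - <<'E'
from h import *
st()
E
```

```text
t 15.25 tcp [0.4875 0.2    0.1028] head 175.06 q [ 43.7  10.8 -24.8   0.  -54.4 -48.7] F [-7.6 -1.5 18.3] M [-0.19  3.06  0.04] op 0.0357 xdir [ 1.7e-03  7.0e-04 -1.0e+00]
```

Call:
{"op": "servo_tool", "data": {
  "motion": [
    {"offset": [-0.0005, 0, 0.0007], "roll": -5, "claw": -1},
    {"offset": [0, 0, 0], "roll": -5, "claw": -1},
    {"offset": [0, 0, 0], "roll": -5, "claw": -1}
  ]
}}

```text
clock: 15.62
tool_pos: [0.487, 0.2004, 0.1028]
orientation: [-154.2, 89.9, 36.0]
force: [-5.1, 2.2, 7.5]
opening: 0.0354
```

```bash
python3 - <<'E'
from h import *
st()
E
```

```text
t 15.62 tcp [0.487  0.2004 0.1028] head -169.81 q [ 43.7  10.7 -24.8   0.  -54.3 -33.6] F [-5.1  2.2  7.5] M [ 0.49  1.78 -0.08] op 0.0354 xdir [ 0.002   0.0015 -1.    ]
```

Call:
{"op": "servo_tool", "data": {
  "motion": [
    {"offset": [0.0004, 0, 0.0003], "roll": -5, "claw": -1},
    {"offset": [0, 0, 0], "roll": -5, "claw": -1},
    {"offset": [0, 0, 0], "roll": -5, "claw": -1}
  ]
}}

```text
clock: 16.0
tool_pos: [0.4863, 0.1995, 0.1008]
orientation: [126.4, 90.0, -28.4]
force: [0.7, -1.3, 0.6]
opening: 0.0354
```

```bash
python3 - <<'E'
from h import *
st()
E
```

```text
t 16.0 tcp [0.4863 0.1995 0.1008] head -154.82 q [ 43.7  10.8 -25.    0.  -54.2 -18.6] F [ 0.7 -1.3  0.6] M [-0.48 -0.48 -0.04] op 0.0354 xdir [ 5.e-04 -3.e-04 -1.e+00]
```

Call:
{"op": "servo_tool", "data": {
  "motion": [
    {"offset": [0.001, 0, 0], "roll": 0, "claw": -1},
    {"offset": [0.001, 0, 0], "roll": 0, "claw": -1},
    {"offset": [0, 0, 0], "roll": 0, "claw": -1}
  ]
}}

```text
clock: 16.38
tool_pos: [0.4866, 0.1996, 0.1005]
orientation: [157.0, 89.9, 2.0]
force: [-4.7, -2.8, 14.7]
opening: 0.0352
```

```bash
python3 - <<'E'
from h import *
st()
E
```

```text
t 16.38 tcp [0.4866 0.1996 0.1005] head -155.04 q [ 43.7  10.8 -25.    0.1 -54.1 -18.8] F [-4.7 -2.8 14.7] M [-0.93  1.78  0.11] op 0.0352 xdir [ 1.6e-03  1.0e-04 -1.0e+00]
```

Call:
{"op": "servo_tool", "data": {
  "motion": [
    {"offset": [-0.0005, 0, 0.0003], "roll": -5, "claw": -1},
    {"offset": [0, 0, 0], "roll": -5, "claw": -1},
    {"offset": [0, 0, 0], "roll": -5, "claw": -1}
  ]
}}

```text
clock: 16.75
tool_pos: [0.4874, 0.2, 0.1012]
orientation: [158.2, 89.8, 18.3]
force: [-1.0, -2.5, 12.3]
opening: 0.0355
```

```bash
python3 - <<'E'
from h import *
st()
s=snap('scene','s12')
cv2.imwrite('pics/s12c.png',cv2.resize(s['frame'][140:220,264:360],(720,600),interpolation=cv2.INTER_CUBIC))
E
```

```text
t 16.75 tcp [0.4874 0.2    0.1012] head -139.9 q [ 43.7  10.8 -25.    0.1 -54.   -3.7] F [-1.  -2.5 12.3] M [-0.76  0.23 -0.33] op 0.0355 xdir [ 0.0035  0.0011 -1.    ]
```

View pics/s12c.png

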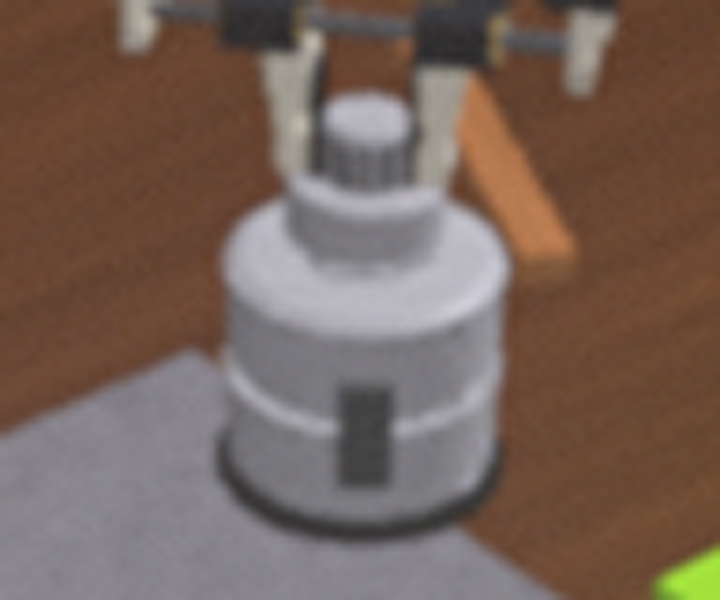

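Call:
{"op": "servo_tool", "data": {
  "motion": [
    {"offset": [-0.0003, 0, 0], "roll": -7, "claw": -1},
    {"offset": [-0.0003, 0, 0], "roll": -7, "claw": -1},
    {"offset": [-0.0003, 0, 0], "roll": -7, "claw": -1}
  ]
}}

```text
clock: 17.18
tool_pos: [0.4877, 0.2002, 0.1023]
orientation: [140.3, 89.7, 21.4]
force: [-0.3, -0.7, 10.8]
opening: 0.0354
```

```bash
python3 - <<'E'
from h import *
st()
E
```

```text
t 17.18 tcp [0.4877 0.2002 0.1023] head -118.83 q [ 43.7  10.7 -24.9   0.1 -54.1  17.4] F [-0.3 -0.7 10.8] M [-0.71 -0.26 -0.27] op 0.0354 xdir [ 0.0041  0.0016 -1.    ]
```

Call:
{"op": "servo_tool", "data": {
  "motion": [
    {"offset": [-0.0003, 0, 0], "roll": -7, "claw": -1},
    {"offset": [-0.0003, 0, 0], "roll": -7, "claw": -1},
    {"offset": [-0.0003, 0, 0], "roll": -7, "claw": -1}
  ]
}}

```text
clock: 17.55
tool_pos: [0.4879, 0.2004, 0.1032]
orientation: [120.6, 89.7, 22.8]
force: [1.0, -1.1, 11.5]
opening: 0.0355
```

Call:
{"op": "servo_tool", "data": {
  "motion": [
    {"offset": [-0.0002, 0, 0], "roll": -7, "claw": -1},
    {"offset": [-0.0002, 0, 0], "roll": -7, "claw": -1}
  ]
}}

```text
clock: 17.8
tool_pos: [0.4868, 0.1988, 0.1027]
orientation: [62.4, 89.9, -21.5]
force: [3.0, -4.4, 6.1]
opening: 0.0352
```

```bash
python3 - <<'E'
from h import *
st()
E
```

```text
t 17.8 tcp [0.4868 0.1988 0.1027] head -83.84 q [ 43.7  10.7 -24.9   0.1 -54.3  52.4] F [ 3.  -4.4  6.1] M [-1.92 -1.34 -0.15] op 0.0352 xdir [ 2.1e-03 -8.0e-04 -1.0e+00]
```

Call:
{"op": "servo_tool", "data": {
  "motion": [
    {"offset": [0.0005, 0, 0], "roll": -4, "claw": -1},
    {"offset": [0.0005, 0, 0], "roll": 0, "claw": -1}
  ]
}}

```text
clock: 18.05
tool_pos: [0.4868, 0.2003, 0.101]
orientation: [114.7, 89.9, 34.6]
force: [3.3, 1.8, 0.4]
opening: 0.0354
```

```bash
python3 - <<'E'
from h import *
st()
E
```

```text
t 18.05 tcp [0.4868 0.2003 0.101 ] head -80.08 q [ 43.8  10.8 -25.    0.  -54.1  56.2] F [3.3 1.8 0.4] M [ 0.44 -1.26 -0.01] op 0.0354 xdir [ 0.0021  0.0014 -1.    ]
```

Force fell to almost nothing and the tool is sinking. Pressing on without turning to find the depth.

Call:
{"op": "servo_tool", "data": {
  "motion": [
    {"offset": [0.001, 0, 0], "roll": 0, "claw": -1},
    {"offset": [0.001, 0, 0], "roll": 0, "claw": -1},
    {"offset": [0.001, 0, 0], "roll": 0, "claw": -1}
  ]
}}

```text
clock: 18.42
tool_pos: [0.4865, 0.2003, 0.0978]
orientation: [116.1, 89.9, 36.1]
force: [5.1, 2.6, 2.4]
opening: 0.0352
```

```bash
python3 - <<'E'
from h import *
st()
E
```

```text
t 18.43 tcp [0.4865 0.2003 0.0978] head -80.0 q [ 43.8  11.  -25.2   0.  -53.7  56.2] F [5.1 2.6 2.4] M [ 1.11 -1.85 -0.03] op 0.0352 xdir [ 0.0016  0.0012 -1.    ]
```

Call:
{"op": "servo_tool", "data": {
  "motion": [
    {"offset": [0.001, 0.0007, 0], "roll": 0, "claw": -1},
    {"offset": [0.0005, 0, 0], "roll": 0, "claw": -1},
    {"offset": [0, 0, 0], "roll": 0, "claw": -1}
  ]
}}

```text
clock: 18.8
tool_pos: [0.487, 0.2003, 0.0971]
orientation: [114.5, 89.9, 34.6]
force: [1.3, 2.6, 9.4]
opening: 0.0352
```

```bash
python3 - <<'E'
from h import *
st()
E
```

```text
t 18.8 tcp [0.487  0.2003 0.0971] head -79.98 q [ 43.7  11.1 -25.2   0.  -53.6  56.3] F [1.3 2.6 9.4] M [ 1.08 -0.53  0.07] op 0.0352 xdir [ 0.0015  0.0011 -1.    ]
```

Call:
{"op": "servo_tool", "data": {
  "motion": [
    {"offset": [0, 0, 0], "roll": 6, "claw": -1},
    {"offset": [0.0002, 0, 0], "roll": 7, "claw": -1},
    {"offset": [0.0003, 0, 0], "roll": 7, "claw": -1}
  ]
}}

```text
clock: 19.18
tool_pos: [0.4868, 0.2005, 0.0962]
orientation: [147.1, 89.9, 46.9]
force: [0.8, 4.1, 6.2]
opening: 0.0353
```

```bash
python3 - <<'E'
from h import *
st()
E
```

```text
t 19.18 tcp [0.4868 0.2005 0.0962] head -100.2 q [ 43.7  11.2 -25.2  -0.  -53.5  36.1] F [0.8 4.1 6.2] M [ 1.51 -0.62  0.18] op 0.0353 xdir [ 0.0012  0.0013 -1.    ]
```

Call:
{"op": "servo_tool", "data": {
  "motion": [
    {"offset": [0.0003, 0, -0.0004], "roll": 7, "claw": -1},
    {"offset": [0.0003, 0, 0], "roll": 7, "claw": -1},
    {"offset": [0.0004, 0, 0], "roll": 7, "claw": -1}
  ]
}}

```text
clock: 19.55
tool_pos: [0.4868, 0.2006, 0.0952]
orientation: [160.2, 89.9, 39.0]
force: [1.6, 2.2, 7.4]
opening: 0.035
```

Call:
{"op": "servo_tool", "data": {
  "motion": [
    {"offset": [0.0003, 0, 0], "roll": 7, "claw": -1},
    {"offset": [0.0003, 0, 0], "roll": 7, "claw": -1},
    {"offset": [0.0004, 0, 0], "roll": 7, "claw": -1}
  ]
}}

```text
clock: 19.92
tool_pos: [0.4867, 0.2004, 0.0942]
orientation: [176.4, 89.9, 34.2]
force: [0.3, 2.0, 8.7]
opening: 0.0355
```

```bash
python3 - <<'E'
from h import *
st()
E
```

```text
t 19.93 tcp [0.4867 0.2004 0.0942] head -142.21 q [ 43.8  11.3 -25.4   0.  -53.3  -6. ] F [0.3 2.  8.7] M [ 0.98 -0.41  0.23] op 0.0355 xdir [ 7.e-04  5.e-04 -1.e+00]
```

Call:
{"op": "servo_tool", "data": {
  "motion": [
    {"offset": [0.0003, 0, 0], "roll": 7, "claw": -1},
    {"offset": [0.0003, 0, 0], "roll": 7, "claw": -1}
  ]
}}

```text
clock: 20.18
tool_pos: [0.4866, 0.2003, 0.0935]
orientation: [-178.6, 90.0, 25.2]
force: [1.4, 2.2, 8.0]
opening: 0.0355
```

```bash
python3 - <<'E'
from h import *
st()
E
```

```text
t 20.18 tcp [0.4866 0.2003 0.0935] head -156.21 q [ 43.8  11.3 -25.4   0.  -53.2 -20. ] F [1.4 2.2 8. ] M [ 0.86 -0.57  0.06] op 0.0355 xdir [ 6.e-04  3.e-04 -1.e+00]
```

Call:
{"op": "servo_tool", "data": {
  "motion": [
    {"offset": [0.0002, 0, 0], "roll": 5, "claw": -1},
    {"offset": [0.0002, 0, 0], "roll": 5, "claw": -1}
  ]
}}

```text
clock: 20.42
tool_pos: [0.4865, 0.2001, 0.093]
orientation: [156.8, 90.0, -9.3]
force: [0.9, 1.1, 7.5]
opening: 0.0351
```

```bash
python3 - <<'E'
from h import *
st()
E
```

```text
t 20.43 tcp [0.4865 0.2001 0.093 ] head -166.15 q [ 43.7  11.4 -25.5   0.  -53.1 -29.9] F [0.9 1.1 7.5] M [ 0.6  -0.63  0.12] op 0.0351 xdir [ 3.e-04 -1.e-04 -1.e+00]
```

Call:
{"op": "servo_tool", "data": {
  "motion": [
    {"offset": [0.0002, 0, 0], "roll": 4, "claw": -1},
    {"offset": [0.0001, 0, 0], "roll": 3, "claw": -1}
  ]
}}

```text
clock: 20.68
tool_pos: [0.4875, 0.2003, 0.0929]
orientation: [175.2, 89.9, 2.1]
force: [5.1, 3.3, 5.9]
opening: 0.035
```

```bash
python3 - <<'E'
from h import *
st()
E
```

```text
t 20.68 tcp [0.4875 0.2003 0.0929] head -173.02 q [ 43.7  11.4 -25.5   0.1 -53.  -36.8] F [5.1 3.3 5.9] M [ 1.21 -1.51  0.86] op 0.035 xdir [ 1.8e-03  1.0e-04 -1.0e+00]
```

Call:
{"op": "servo_tool", "data": {
  "motion": [
    {"offset": [0.0001, 0, 0], "roll": 4, "claw": -1},
    {"offset": [0, 0, 0], "roll": 3, "claw": -1}
  ]
}}

```text
clock: 20.92
tool_pos: [0.4873, 0.2003, 0.0929]
orientation: [178.7, 89.9, -1.3]
force: [4.3, 0.2, 7.0]
opening: 0.0357
```

```bash
python3 - <<'E'
from h import *
st()
E
```

```text
t 20.93 tcp [0.4873 0.2003 0.0929] head -180.0 q [ 43.7  11.4 -25.5   0.1 -53.1 -43.8] F [4.3 0.2 7. ] M [ 0.46 -1.54  0.87] op 0.0357 xdir [ 0.0016 -0.     -1.    ]
```

Hard stop reached: Mz jumped from 0.1 to 0.87 N·m and the height stayed at 92.9 mm. Letting go.

Call:
{"op": "servo_tool", "data": {
  "motion": [
    {"offset": [-0.0007, 0, 0], "roll": 0, "claw": -1},
    {"offset": [0, 0, 0], "roll": 0, "claw": 0},
    {"offset": [0, 0, 0], "roll": 0, "claw": 0.3},
    {"offset": [0, 0, 0], "roll": 0, "claw": 0.5},
    {"offset": [0, 0, 0], "roll": 0, "claw": 0.5},
    {"offset": [0, 0, 0], "roll": 0, "claw": 0.5}
  ]
}}

```text
clock: 21.68
tool_pos: [0.4862, 0.1999, 0.0926]
orientation: [32.2, 90.0, -147.8]
force: [-0.1, -0.2, -0.5]
opening: 0.0651
```

```bash
python3 - <<'E'
from h import *
st()
E
```

```text
t 21.68 tcp [0.4862 0.1999 0.0926] head -180.0 q [ 43.7  11.4 -25.5  -0.  -53.1 -43.7] F [-0.1 -0.2 -0.5] M [ 0.09 -0.02  0.03] op 0.0651 xdir [-4.e-04 -3.e-04 -1.e+00]
```

Call:
{"op": "servo_tool", "data": {
  "motion": [
    {"offset": [-0.01, 0, 0], "roll": 0, "claw": 0.5},
    {"offset": [-0.02, 0, 0], "roll": 0, "claw": 0.5},
    {"offset": [-0.04, 0, 0], "roll": 0, "claw": 0.5},
    {"offset": [-0.05, 0, 0], "roll": 0, "claw": 0.5},
    {"offset": [-0.04, 0, 0], "roll": 0, "claw": 0.5},
    {"offset": [0, -0.03, 0], "roll": 0, "claw": 0.5},
    {"offset": [0, -0.04, 0], "roll": 0, "claw": 0.5},
    {"offset": [0, 0, 0], "roll": 0, "claw": 0.5},
    {"offset": [0, 0, 0], "roll": 0, "claw": 0.5}
  ]
}}

```text
clock: 22.8
tool_pos: [0.4863, 0.2699, 0.2531]
orientation: [101.3, 90.0, -78.7]
force: [0.3, -1.3, 0.1]
opening: 0.0655
```

```bash
python3 - <<'E'
from h import *
o,r=st(); s=snap('wrist','w20'); W=cloud(s); S=snap('scene','s20'); T=snap('top','t20')
u0,v0=proj(s,[.4875,.2005,.15]).astype(int); print(u0,v0)
P=W[max(v0-75,0):v0+75,u0-75:u0+75].reshape(-1,3); P=P[np.hypot(P[:,0]-.4875,P[:,1]-.2008)<.031]
sk=P[(P[:,2]>.124)&(P[:,2]<.138)&(np.hypot(P[:,0]-.4875,P[:,1]-.2008)<.03)&(np.hypot(P[:,0]-.4875,P[:,1]-.2008)>.02)]
kn=P[(P[:,2]>.15)]
for n,p in (("skirt",sk),("knob",kn)):
    A=np.c_[p[:,:2]-[.4875,.2008],np.ones(len(p))]; c=np.linalg.lstsq(A,p[:,2],rcond=None)[0]; print(n,len(p),"z",c[2],"tilt deg",np.degrees(c[:2]),"centre",p[:,:2].mean(0))
cv2.imwrite('pics/s20c.png',cv2.resize(S['frame'][130:220,260:368],(720,600),interpolation=cv2.INTER_CUBIC))
E
```

```text
t 22.8 tcp [0.4863 0.2699 0.2531] head -179.96 q [ 49.2   7.2  -8.4   0.  -74.4 -49.2] F [ 0.3 -1.3  0.1] M [ 0.07 -0.02 -0.03] op 0.0655 xdir [ 0.e+00 -2.e-04 -1.e+00]
274 117
skirt 1911 z 0.13060423733870197 tilt deg [0.0542025  0.13103867] centre [0.48747457 0.19976462]
knob 1502 z 0.15632909339524514 tilt deg [-0.18102888 -0.01426588] centre [0.48740368 0.20167226]
```

View pics/s20c.png

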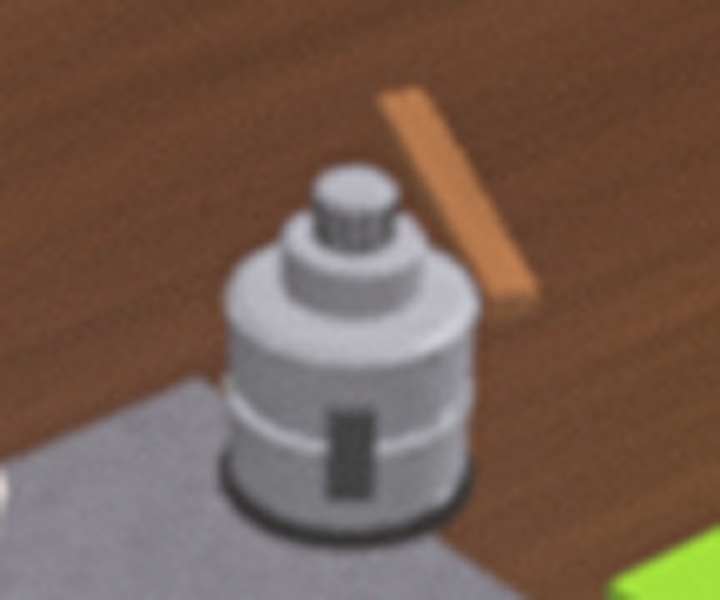

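View pics/w20.png

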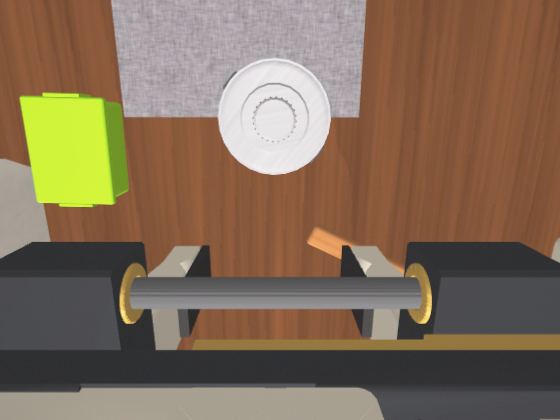

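View pics/t20.png

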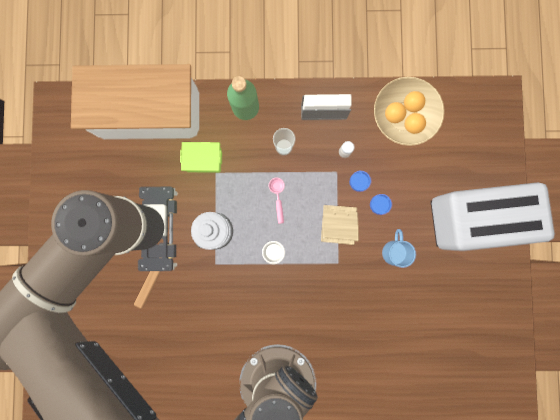

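The cap is level (tilt under 0.2°). Its skirt top is at 130.6 mm, which puts the underside at 106.6 mm against 107.2 mm expected when fully home. The top view shows every bystander where it was, so I'm handing in.

```bash
python3 -c "
from plant import ctrl
print(ctrl.close_job())"
```

```text
the job is handed in; nothing more can be done
None
```

The steel cap is screwed fully home and level on the bento's neck, the gripper has let go, and the job was handed in at about 23 s of the 58 s allowed.

**What I did**
- **Levelling:** The tool cannot tilt, so I gripped the knob across its slope and lifted it off. I then pressed the low edge on the mat while dragging it to bring the cap nearly level. About 3° of tilt was left, and that was gone once the cap was on the neck.
- **Finding the thread:** The cap did not sink in at once. I turned it anticlockwise about 105° in all. The lugs rode up the thread, then the force fell away and the cap dropped about 6 mm.
- **Screwing down:** I turned it clockwise about 93°, lowering it 4.2 mm to a hard stop where the torque jumped from 0.1 to 0.87 N·m. I turned about 7° more there with no further sinking, then let go.

**Last checks**
- The cap's underside is at about 106.6 mm, against 107.2 mm expected when home; the difference is within the 2 mm calibration.
- The cap's tilt is under 0.2°, and it sits on the neck's axis to within about 1 mm.
- The gripper is clear, and the other things look unmoved in the before and after top views.

**What failed or disagreed**
- **First grasp missed:** The real fingertips sit about 40 mm behind the reported TCP, so the fingers closed on nothing above the knob. Nothing was touched, and I allowed for the offset from then on.
- **False drop:** Early in the anticlockwise turn the cap sank about 2 mm. It was only settling onto the thread, so I kept turning to the real drop.

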